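Make up a surface kit and a water kit at the microbiology bench

ROBOT

A 7-joint arm with a two-finger parallel gripper is mounted at the origin on the work surface. World frame = base frame: x ahead of the robot, y to its left, z up, the work surface at z = 0. Lengths are in m, angles in rad, forces in N, time in s.
With the tool pointing down it reaches from about 0.4 to 0.85 m from the base axis. Payload 10.4 kg.
Tool frame: the origin (TCP) lies at the very end of the fingers, on their centre line; the grasp point (between the pads) lies 19 mm behind it; x points along the fingers, z is the direction in which the jaws open and shut, and the axes are right-handed (so a half turn about x gives the same grasp; the last joint's range is limited). The gripper opens to 87 mm and grips with 3 to 60 N. Pads are 19 mm wide; open, the fingers measure 117 mm over their backs; the gripper's body (75 mm by 190 mm) begins 51 mm behind the grasp point.
Start: joints at [1.155, 0.332, -0.065, 1.46, 0.022, 1.35, -0.088], TCP at [0.239, -0.577, 0.195] pointing down, gripper open.
Joint ranges: [-2.6, 2.6], [-0.5, 2.12], [-1.47, 1.34], [0.16, 2.42], [-1.27, 4.41], [0.06, 2.06], [-2.6, 2.6]. Speed limits (rad/s): [2.22, 2.22, 2.79, 2.79, 3.14, 3.14, 3.14].

INTERFACE

Orientations are given as a unit quaternion [w, x, y, z].
In Python, from cell import ctrl gives the robot as it stands. The module is installed in compiled form; this text tells all that it offers.
- The arm moves only by the shell command python3 -m handwheel 'ROWS' [FORCE]. ROWS is text: rows parted by semicolons, each of 5 numbers parted by spaces: the shift along the tool's x, y, z in mm, then the turn about the tool's x in degrees, then the opening in per cent of the stroke, from 0 (shut) to 100 (fully open). A call has 1 to 20 rows; each row is the pose to reach, as a shift and turn from the pose commanded when the call began, along the tool's axes at that moment; what a row does not reach only later rows make up. A row lasts 1/10 s, in which the tool goes at most 50 mm and 8.59 degrees, less where a joint would pass 70% of its speed; a pose out of reach is approached as far as the arm can. A call with a gripper value outside its range is refused whole. The fingers move at their own pace and stop on an object; FORCE is the grip in N (left out, the last holds). Time passes only in rows, so rows that repeat a pose let the fingers close. It gives the time, the measured TCP pose, the force and the opening at its end, in the units of the state.
- ctrl.get_obs(): the state, without advancing time (a new reading comes with each control period).
- ctrl.grab_frame(name): name is "scene" or "top" or "wrist"; returns a dict with "pixels" (480x640x3 uint8, red, green, blue), "fx", "fy", "cx", "cy" (pixels), "R" (3x3) and "t" (3): a world point X has camera coordinates R X + t. Camera axes: x right, y down, z forward; pixel columns grow to the right and rows downward; lengths in m; the calibration is good to about 2 mm. A picture is of the moment at which its call begins. There is no depth.
- ctrl.sign_off(): hands the job in, once; it reports no verdict.
The state is a dict: "clock": time; "joint_pos": joint angles; "qd": joint speeds; "joint_efforts": joint torques, N m; "position": TCP position; "orientation": TCP orientation; "contact_force": force on the tool from outside, world axes, zero at the start; "torque": the same for the moment, N m; "opening": finger opening in m.
Only numpy, scipy, OpenCV 4.12 (cv2) and the standard library are available. Lean on these libraries where they do the work, as an engineer would, in place of code of your own. Each camera call takes 0.05 s, during which the arm holds its last target.

TASK

Make up two sampling kits from the stock on the bench. Surface kit, in the long shallow tray: the small round contact plate and the swab tube, both lying flat on its floor. Water kit, in the deep square tub: the square sample bottle and the vial from its flip-lid box, both standing upright on its floor; open only that box of the three and shut its lid again, and set everything down without dropping it.

Things in the scene. Friction and masses are not known exactly. Their poses are not given: they have to be found in the camera images.
- long_tray: white shallow rectangular tray, fixed to the bench: 140 mm (x) by 200 mm (y), rim 18 mm above the bench, walls and floor 4 mm thick (inside 132 x 192 mm). Origin at the centre of its underside, z up, y along its length. For the surface kit.
- deep_tub: white square tub, fixed to the bench: 140 x 140 mm, rim 45 mm above the bench, walls and floor 4 mm thick (inside 132 x 132 mm). Origin at the centre of its underside, z up. For the water kit.
- contact_plate: small closed round agar plate with tan agar and grid lines on its clear lid: 60 mm diameter, 16 mm high, 30 g, loose, lying flat. Origin at the centre of its underside, z up. The 90 mm dishes and the 35 mm dish on the bench are not part of the job.
- swab_tube: swab transport tube, lying: round clear tube 16 mm thick with square white ends (16 x 16 mm, so that it does not roll), 150 mm long, 25 g, loose. Origin on its axis at mid-length (8 mm above what it lies on), x along the tube towards the longer (32 mm) cap.
- sample_bottle: off-white square plastic bottle, 48 x 48 mm (flat sides up to 64 mm high), round neck and white cap of 39 mm diameter, 94 mm high over all, 60 g, loose, standing. Origin at the centre of its underside, z up, x and y square to its sides.
- vial: small round glass vial with a black cap (cap and body both 22 mm in diameter), 54 mm high, 25 g, loose, standing in the vial box near its middle. Origin at the centre of its underside, z up.
- vial_box: the one of three like white flip-lid boxes (side by side, 83 mm apart, any order, same heading) that holds the vial, seen through its clear lid. Fixed; 82 (x) x 80 (y) mm, walls 3 mm, rim 68 mm and inner floor 9 mm above the bench. Origin at the centre of its underside, 6 mm above the bench; z up, front (tab) towards -x. Lid's hinge axis: along y at x = +41, z = +62.5 mm.
- vial_tab (a point): centre of the grey grip tab of the vial box's lid: 28 (x) x 22 (y) x 7 mm, sticking out in front. Shut: at x = -56, y = 0, z = +64.5 mm of the vial box, axes like the box's; it turns with the lid, whose opening angle is the tilt of z. Lid 82 x 80 x 3 mm, 40 g, opens upward and back, 0 to 2.3 rad, and stays at any angle (friction about 0.03 N m).
- stopper_tab (a point): the like tab on the lid of the box of grey rubber stoppers, 83 or 166 mm from the others in the row. Leave shut.
- filter_tab (a point): the like tab on the lid of the box of white disc filters, 83 or 166 mm from the others in the row. Leave shut.
Not all that is in view belongs to the job. Several things have the shape of the sample_bottle; the one meant has the colours described above.

How it is judged:
By the outcome, as a careful person would: the job done as asked, in the order asked, and still so for the second after the job is handed in, with the robot touching nothing.
It also fails if it takes over 144 s, if anything falls off the work surface, if the arm or the gripper's body presses on something with over 40 N, if the wrist force passes 120 N, or if a joint passes its speed limit or range.

## Working session

There is one attempt and no reset: what is moved stays moved. The work goes in short steps, Python scripts to look and compute and a shell command to move; the robot and the scene stay as the last step left them, time stands still between calls to the robot, and variables do not carry over. Pictures are saved under pics/ and viewed, and the job is handed in when it is done.

```bash
mkdir -p pics; cat > h.py <<'E'
import numpy as np, cv2
from cell import ctrl
from scipy.spatial.transform import Rotation as Ro
def snap(name,fn=None):
    f=ctrl.grab_frame(name); im=f["pixels"][:,:,::-1].copy()
    if fn: cv2.imwrite("pics/"+fn,im); np.savez("pics/"+fn[:-4]+".npz",**{k:np.array(f[k]) for k in f})
    return f
def load(fn): return dict(np.load("pics/"+fn+".npz"))
def ray(f,u,v,z):
    R=np.array(f["R"]);t=np.array(f["t"]);d=R.T@np.array([(u-f["cx"])/f["fx"],(v-f["cy"])/f["fy"],1]);c=-R.T@t
    return c+d*(z-c[2])/d[2]
def proj(f,X):
    c=np.array(f["R"])@np.array(X)+np.array(f["t"]);return np.array([f["fx"]*c[0]/c[2]+f["cx"],f["fy"]*c[1]/c[2]+f["cy"]])
def Rt(o=None):
    o=o or ctrl.get_obs();q=o["orientation"];return Ro.from_quat([q[1],q[2],q[3],q[0]]).as_matrix()
def st():
    o=ctrl.get_obs();print(o["clock"],np.round(o["position"],4),np.round(o["orientation"],4),"F",np.round(o["contact_force"],1),"op",round(o["opening"],4));print(np.round(Rt(o),3));print(np.round(o["joint_pos"],3))
E
python3 - <<'E'
from h import *
for n in ("scene","top","wrist"):
    f=snap(n,n+"0.png"); print(n,f["fx"],f["cx"],f["cy"],np.round(-np.array(f["R"]).T@f["t"],3),np.round(f["R"],2).tolist())
st()
E
```

```text
scene 608.3596836569984 321.03293218273404 233.76700974377346 [ 0.994 -0.505  1.234] [[0.76, 0.65, 0.01], [0.55, -0.63, -0.55], [-0.35, 0.42, -0.84]]
top 452.7776453502796 323.1820908861432 239.2008958955089 [0.297 0.069 1.229] [[-0.03, -1.0, -0.03], [-0.99, 0.03, -0.17], [0.17, 0.02, -0.99]]
wrist 397.1744629076465 323.2296299158235 231.3904688421945 [ 0.308 -0.548  0.384] [[0.38, -0.92, -0.0], [-0.89, -0.37, 0.27], [-0.25, -0.1, -0.96]]
0.15 [ 0.2391 -0.5771  0.1948] [ 0.5876  0.393   0.5883 -0.3926] F [ 1.  -0.3  0.2] op 0.0871
[[-0.     0.924  0.383]
 [ 0.001  0.383 -0.924]
 [-1.    -0.    -0.001]]
[ 1.155  0.333 -0.065  1.461  0.022  1.35  -0.089]
```

View pics/scene0.png

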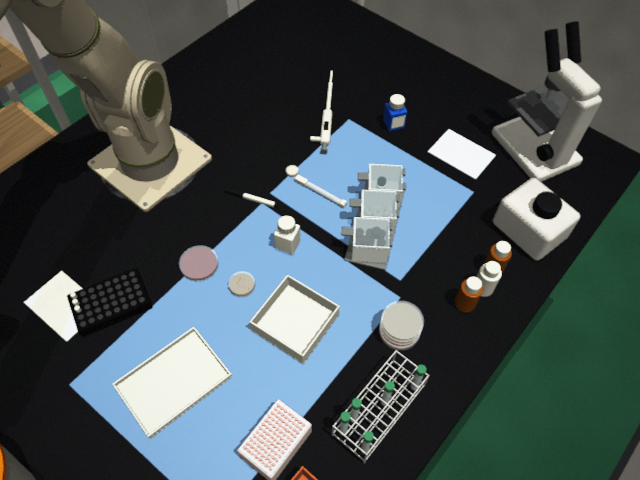

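View pics/top0.png

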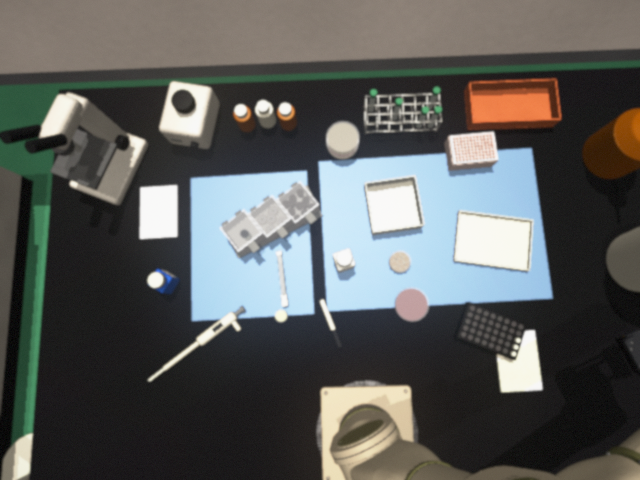

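View pics/wrist0.png

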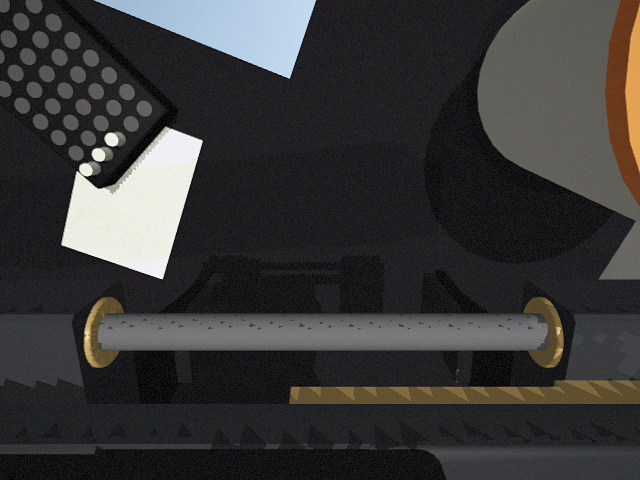

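```bash
python3 - <<'E'
import cv2,numpy as np
s=cv2.imread("pics/scene0.png");t=cv2.imread("pics/top0.png")
def c(im,x,y,w,h,k): return cv2.resize(im[y:y+h,x:x+w],None,fx=k,fy=k,interpolation=cv2.INTER_CUBIC)
cv2.imwrite("pics/c1.png",c(s,230,120,200,150,4))
cv2.imwrite("pics/c2.png",c(t,200,160,200,150,4))
cv2.imwrite("pics/c3.png",np.hstack([c(s,150,200,110,110,3.6),c(s,430,220,110,110,3.6)]))
E
```

```text
(no output)
```

View pics/c1.png

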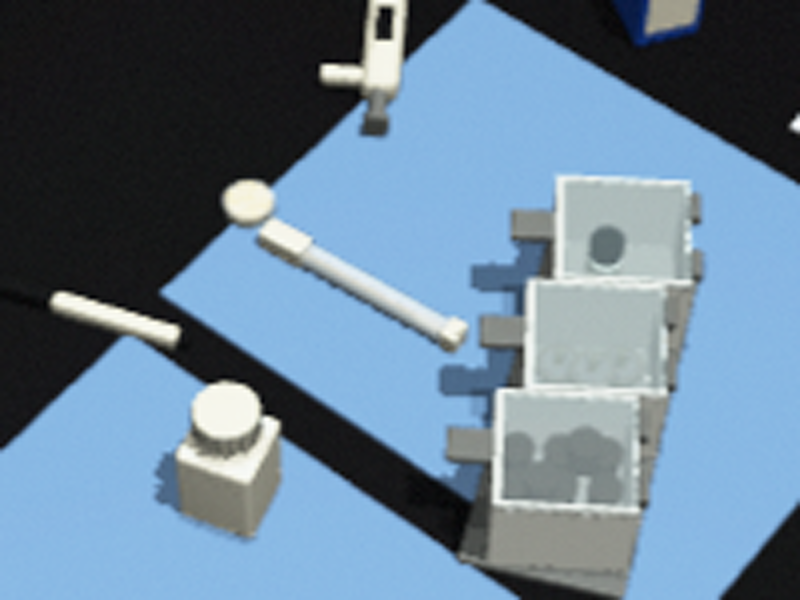

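View pics/c2.png

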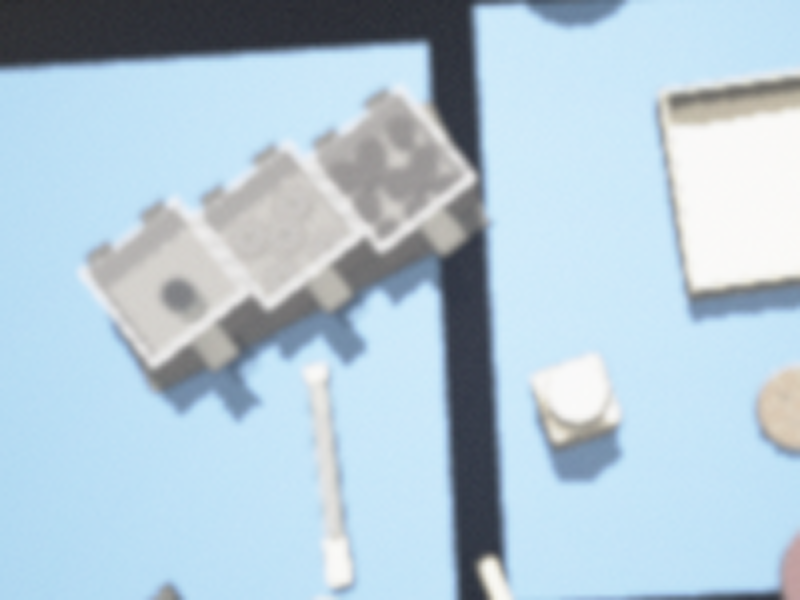

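View pics/c3.png

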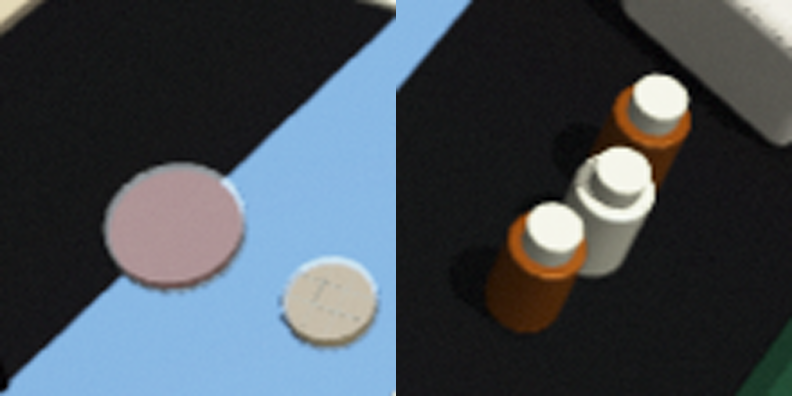

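Scene image: the off-white square bottle is at (287,235). Bottle lookalikes are the blue square one with a label at (395,112) and the round white and amber ones at (470–500,250–295). The off-white square one fits.

The tan gridded 60 mm plate is at (241,284). The pink plate at (199,262) is a 90 mm dish, and the 35 mm dish is at (292,171). The swab tube with square ends runs (297,178)–(345,204). The vial box is the far one in the row, at about (385,178) scene and (244,234) top. The crops confirm these. Next I'll measure them.

```bash
python3 - <<'E'
import cv2
s=cv2.imread("pics/scene0.png");t=cv2.imread("pics/top0.png")
def c(im,x,y,w,h,k): return cv2.resize(im[y:y+h,x:x+w],None,fx=k,fy=k,interpolation=cv2.INTER_CUBIC)
cv2.imwrite("pics/c4.png",c(s,100,270,250,180,3.2))
cv2.imwrite("pics/c5.png",c(t,360,165,200,150,4))
E
```

```text
(no output)
```

View pics/c4.png

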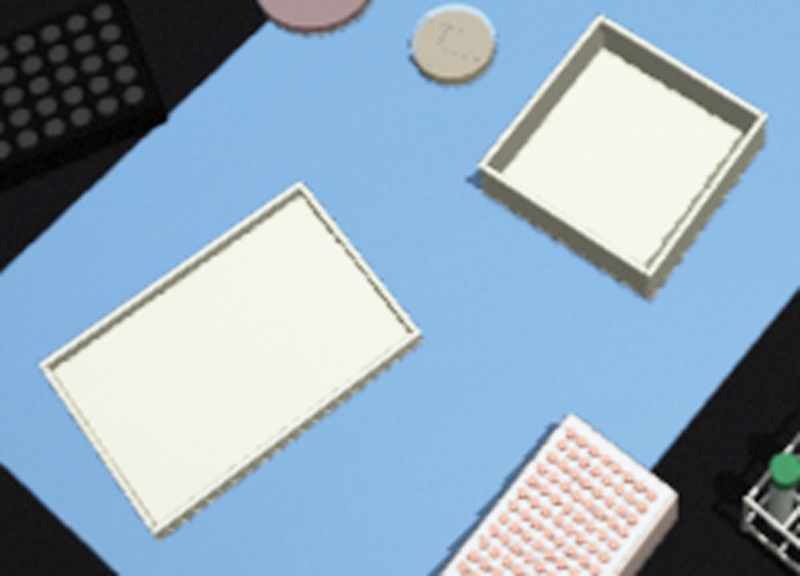

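View pics/c5.png

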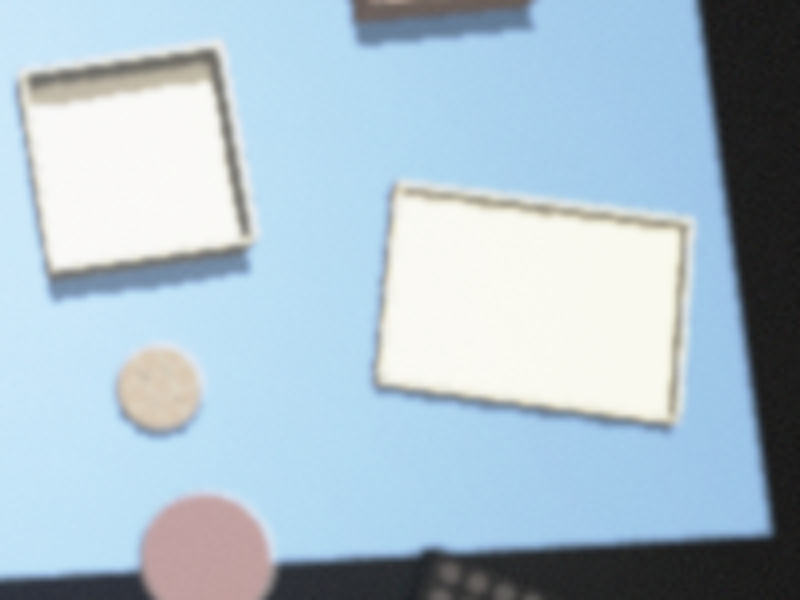

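```bash
cat > m.py <<'E'
from h import *
S=load("scene0");T=load("top0")
def P(f,o,k,pts,z): return np.array([ray(f,o[0]+(x+.5)/k-.5,o[1]+(y+.5)/k-.5,z)[:2]*1000 for x,y in pts])
def rep(n,A,B=None):
    print(n); print(np.round(A,0).tolist(), "c",np.round(A.mean(0),1))
    if B is not None: print(np.round(B,0).tolist(), "c",np.round(B.mean(0),1))
def ang(A): return [round(np.degrees(np.arctan2(*(A[(i+1)%len(A)]-A[i])[::-1])),1) for i in range(len(A))]
E
python3 - <<'E'
from m import *
c1=((230,120),4);c2=((200,160),4);c4=((100,270),3.2);c5=((360,165),4)
def go(n,z,a,pa,b,pb):
    A=P(S,*a,pa,z);B=P(T,*b,pb,z);rep(n,A,B);print(ang(A),ang(B))
go("tray",.018,c4,[(43,366),(301,184),(420,332),(157,533)],c5,[(678,424),(378,385),(400,183),(693,217)])
go("tub",.045,c4,[(481,165),(602,17),(766,117),(650,274)],c5,[(253,242),(50,275),(22,72),(220,43)])
go("plate",.016,c4,[(455,42)],c5,[(160,389)])
go("vlid",.071,c1,[(558,178),(690,182),(690,282),(552,278)],c2,[(155,362),(83,270),(172,198),(252,293)])
go("bottlecap",.094,c1,[(226,410)],c2,[(580,390)])
go("bottlesh",.064,c1,[(178,455),(280,425)],c2,[(532,378),(532,378)])
go("bottlebase",.0,c1,[(182,510),(247,535),(277,480)],c2,[(560,445),(620,425)])
go("swab",.016,c1,[(284,238),(453,333)],c2,[(338,562),(316,372)])
go("dish35",.012,c1,[(248,203)],c2,[(320,600)])
E
```

```text
tray
[[407.0, -447.0], [439.0, -253.0], [573.0, -275.0], [542.0, -470.0]] c [ 490.1 -361.2]
[[402.0, -446.0], [434.0, -251.0], [571.0, -276.0], [541.0, -470.0]] c [ 487.  -360.8]
[np.float64(80.6), np.float64(-9.1), np.float64(-99.1), np.float64(170.7)] [np.float64(80.7), np.float64(-10.4), np.float64(-98.8), np.float64(170.1)]
tub
[[532.0, -171.0], [517.0, -35.0], [653.0, -20.0], [668.0, -156.0]] c [592.3 -95.6]
[[528.0, -169.0], [510.0, -34.0], [650.0, -21.0], [666.0, -155.0]] c [588.7 -94.6]
[np.float64(96.1), np.float64(6.3), np.float64(-83.9), np.float64(-173.4)] [np.float64(97.6), np.float64(5.2), np.float64(-83.4), np.float64(-174.4)]
plate
[[440.0, -107.0]] c [ 440.1 -106.7]
[[436.0, -106.0]] c [ 435.5 -106.2]
[np.float64(0.0)] [np.float64(0.0)]
vlid
[[470.0, 319.0], [533.0, 370.0], [579.0, 307.0], [515.0, 255.0]] c [524.1 312.5]
[[472.0, 317.0], [535.0, 365.0], [581.0, 306.0], [516.0, 254.0]] c [526.1 310.5]
[np.float64(38.7), np.float64(-53.8), np.float64(-141.2), np.float64(125.2)] [np.float64(37.4), np.float64(-51.5), np.float64(-141.1), np.float64(124.5)]
bottlecap
[[442.0, 45.0]] c [442.   44.8]
[[443.0, 43.0]] c [442.8  42.6]
[np.float64(0.0)] [np.float64(0.0)]
bottlesh
[[428.0, 18.0], [458.0, 72.0]] c [442.9  45. ]
[[455.0, 73.0], [455.0, 73.0]] c [455.4  72.7]
[np.float64(60.4), np.float64(-119.6)] [np.float64(0.0), np.float64(0.0)]
bottlebase
[[425.0, 19.0], [466.0, 32.0], [454.0, 72.0]] c [448.4  41.2]
[[418.0, 55.0], [430.0, 14.0]] c [423.8  34.7]
[np.float64(16.7), np.float64(106.7), np.float64(-118.6)] [np.float64(-73.2), np.float64(106.8)]
swab
[[343.0, 204.0], [472.0, 217.0]] c [407.6 210.7]
[[342.0, 206.0], [470.0, 219.0]] c [406.4 212.4]
[np.float64(5.6), np.float64(-174.4)] [np.float64(6.0), np.float64(-174.0)]
dish35
[[305.0, 213.0]] c [304.9 213. ]
[[318.0, 218.0]] c [317.7 218.5]
[np.float64(0.0)] [np.float64(0.0)]
```

```bash
cat > d.py <<'E'
from h import *
import sys
# usage: d.py x y z ang ; mm, jaw-axis world angle deg (mod 180 chosen nearest)
def main():
    o=ctrl.get_obs();R=Rt(o);p=np.array(o["position"])*1000
    cur=np.degrees(np.arctan2(R[1,2],R[0,2]))
    a=[float(v) for v in sys.argv[1:]]
    print("cur",np.round(p,1),"jaw",round(cur,1),"t",o["clock"],"op",round(o["opening"]*1000,1),"F",np.round(o["contact_force"],1),"j7",round(o["joint_pos"][6],2))
    for i in range(0,len(a),4):
        d=R.T@(np.array(a[i:i+3])-p); tr=-(a[i+3]-cur); tr=(tr+90)%180-90
        print("row",np.round(d,1),"turn",round(tr,1), "alt",round(tr-180*np.sign(tr),1),"dist",round(np.linalg.norm(d)))
main()
E
python3 d.py 438 -106.5 100 80.7 438 -106.5 4 80.7; python3 - <<'E'
from m import *
# tray targets in world
import math
def w(c,yaw,x,y):
    a=math.radians(yaw);return [round(c[0]+x*math.cos(a)-y*math.sin(a),1),round(c[1]+x*math.sin(a)+y*math.cos(a),1)]
t=((488.5,-361),-9.2)
print("plate",w(*t,-32,-40),"swab",w(*t,30,0)); b=((590.5,-95),6.2)
print("bottle",w(*b,28,0),w(*b,-28,0),"vial",w(*b,-35,0))
E
```

```text
cur [ 239.1 -577.1  194.8] jaw -67.5 t 0.15 op 87.1 F [ 1.  -0.3  0.2] j7 -0.09
row [  95.1  363.9 -358.5] turn 31.8 alt -148.2 dist 520
row [ 191.1  363.9 -358.4] turn 31.8 alt -148.2 dist 545
plate [450.5, -395.4] swab [518.1, -365.8]
bottle [618.3, -92.0] [562.7, -98.0] vial [555.7, -98.8]
```

```bash
python3 -m handwheel '95 364 -358 32 100;95 364 -358 32 100;95 364 -358 32 100;95 364 -358 32 100;95 364 -358 32 100;95 364 -358 32 100;95 364 -358 32 100;95 364 -358 32 100;95 364 -358 32 100;95 364 -358 32 100;95 364 -358 32 100;95 364 -358 32 100;95 364 -358 32 100;95 364 -358 32 100;95 364 -358 32 100;95 364 -358 32 100' 15; python3 d.py 438 -106.5 100 80.7; python3 - <<'E'
from h import *
f=snap("wrist","w1.png"); print(proj(f,[.438,-.1065,.016]),proj(f,[.438,-.0765,.016]),proj(f,[.468,-.1065,.016]),proj(f,[.408,-.1065,.016]))
E
```

```text
clock: 1.75
position: [0.4383, -0.1082, 0.1005]
orientation: [-0.457, -0.54, -0.456, 0.54]
contact_force: [-0.8, -0.3, -0.1]
opening: 0.0871
cur [ 438.3 -108.2  100.5] jaw -99.6 t 1.75 op 87.1 F [-0.8 -0.3 -0.1] j7 -1.62
row [ 0.5 -0.6 -1.6] turn -0.3 alt 179.7 dist 2
[322.1201497  229.30665889] [280.92784564 236.02571241] [314.89273404 188.24139525] [328.95157176 268.12193687]
```

View pics/w1.png

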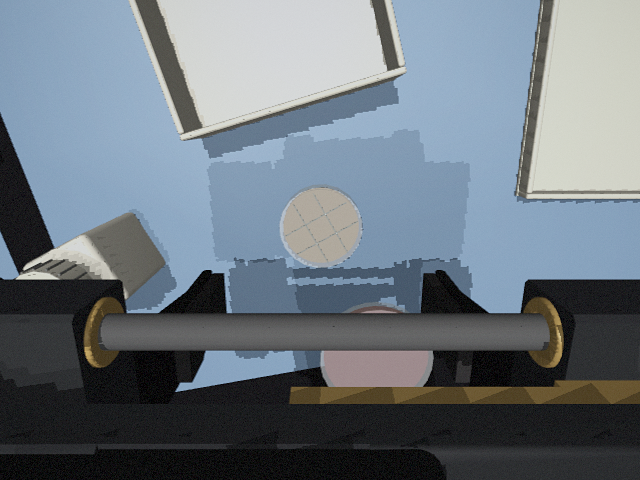

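The wrist view shows the gridded tan plate at (321,227), against a prediction of (322,229). I'll descend and grip.

```bash
python3 -m handwheel '50 0 0 0 100;85 0 0 0 100;96 0 0 0 100;96 0 0 0 100;96 0 0 0 100;96 0 0 0 66;96 0 0 0 60;96 0 0 0 60;96 0 0 0 60;96 0 0 0 60;96 0 0 0 60;96 0 0 0 60' 12; python3 d.py 438 -106.5 100 80.7
```

```text
clock: 3.0
position: [0.4385, -0.1073, 0.0043]
orientation: [-0.457, -0.54, -0.457, 0.54]
contact_force: [0.7, 0.1, 0.2]
opening: 0.0529
cur [ 438.5 -107.3    4.3] jaw -99.5 t 3.0 op 52.9 F [0.7 0.1 0.2] j7 -1.69
row [-95.7  -0.6  -0.8] turn -0.2 alt 179.8 dist 96
```

```bash
python3 - <<'E'
from h import *
snap("wrist","w2.png");f=snap("scene","s2.png");im=f["pixels"][:,:,::-1]
cv2.imwrite("pics/s2c.png",cv2.resize(im[200:350,150:350],None,fx=4,fy=4))
E
```

```text
(no output)
```

View pics/w2.png

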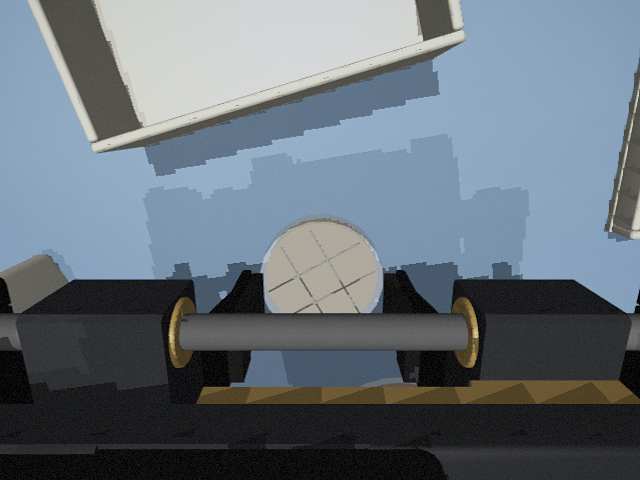

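View pics/s2c.png

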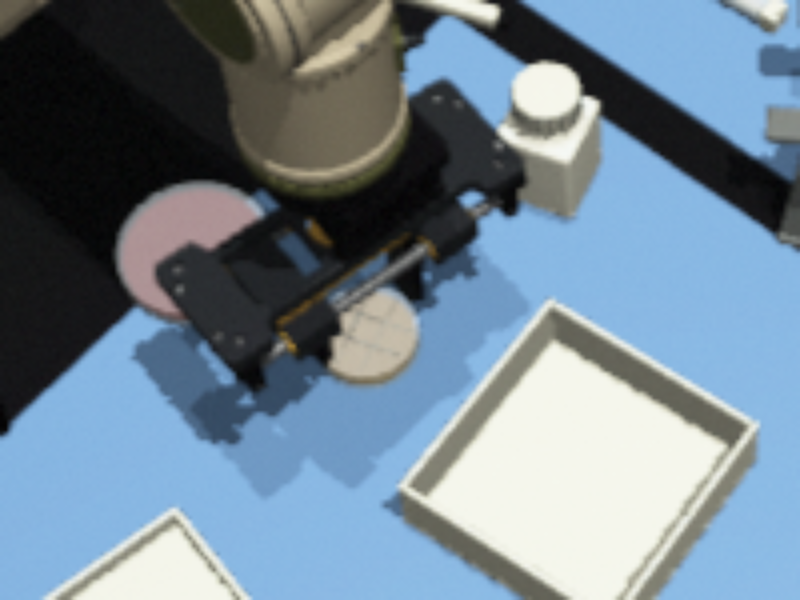

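```bash
python3 - <<'E'
from h import *
f=load("w2"); 
for x,y in [(437.2,-107),(450,-107),(460,-107)]:
  for (a,b) in [(0,0),(0,30),(0,-30),(30,0)]:
    print(x,a,b,np.round(proj(f,[(x+a)/1e3,(y+b)/1e3,.016]),0),end=' ')
  print()
im=f["pixels"][:,:,::-1]; g=cv2.cvtColor(im,cv2.COLOR_BGR2HSV)
print(g[275,322],im[275,322])
m=(cv2.inRange(g,(5,20,60),(25,120,230)));m[:215]=0;m[312:]=0;m[:,:255]=0;m[:,390:]=0
ys,xs=np.nonzero(m);print(xs.min(),xs.max(),ys.min())
E
```

```text
437.2 0 0 [325. 284.] 437.2 0 30 [264. 293.] 437.2 0 -30 [387. 274.] 437.2 30 0 [314. 224.] 
450 0 0 [320. 259.] 450 0 30 [258. 269.] 450 0 -30 [383. 249.] 450 30 0 [309. 197.] 
460 0 0 [317. 239.] 460 0 30 [254. 249.] 460 0 -30 [381. 229.] 460 30 0 [305. 176.] 
[ 18  26 175] [157 168 175]
266 376 219
```

```bash
python3 -m handwheel '0 0 0 0 52;0 0 0 0 52;0 0 0 0 52' 12; python3 - <<'E'
from h import *
snap("wrist","w3.png")
E
```

```text
clock: 3.4
position: [0.4385, -0.1074, 0.0043]
orientation: [-0.457, -0.54, -0.457, 0.54]
contact_force: [-0.7, -0.4, 0.6]
opening: 0.0457
```

View pics/w3.png

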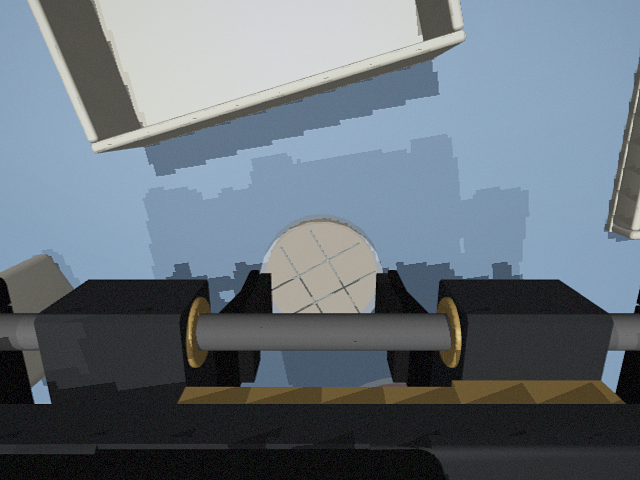

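```bash
python3 - <<'E'
from h import *
f=load("w3"); o=ctrl.get_obs();R=Rt(o);p=np.array(o["position"])
for d in [(0,0,.0229),(0,0,-.0229),(0,.0095,.0229),(0,-.0095,.0229),(-.019,.0095,.0229),(-.038,.0095,.0229),(0,0,.038),(0,.0095,.038)]:
    print(d,np.round(proj(f,p+R@np.array(d)),0))
print(o["joint_pos"],o["joint_efforts"])
E
python3 - <<'E'
import sys; sys.path.insert(0,'.')
from h import *
f=load("w3");im=f["pixels"][:,:,::-1]
cv2.imwrite("pics/w3c.png",cv2.resize(im[200:400,220:420],None,fx=3,fy=3,interpolation=cv2.INTER_CUBIC))
f=snap("top","t3.png");im=f["pixels"][:,:,::-1]
cv2.imwrite("pics/t3c.png",cv2.resize(im[200:330,320:490],None,fx=4,fy=4))
E
```

```text
(0, 0, 0.0229) [370. 272.]
(0, 0, -0.0229) [280. 272.]
(0, 0.0095, 0.0229) [370. 254.]
(0, -0.0095, 0.0229) [369. 289.]
(-0.019, 0.0095, 0.0229) [375. 268.]
(-0.038, 0.0095, 0.0229) [381. 285.]
(0, 0, 0.038) [400. 272.]
(0, 0.0095, 0.038) [400. 254.]
[ 0.55890558  0.20045988 -0.44776607  2.08393696  0.11216956  0.87953886
 -1.6891565 ] [-1.11828100e-03 -4.22690570e+01 -2.52850682e+00 -3.07176912e+01
 -8.06711643e-03 -7.89401424e-02  5.28855662e-05]
```

View pics/w3c.png

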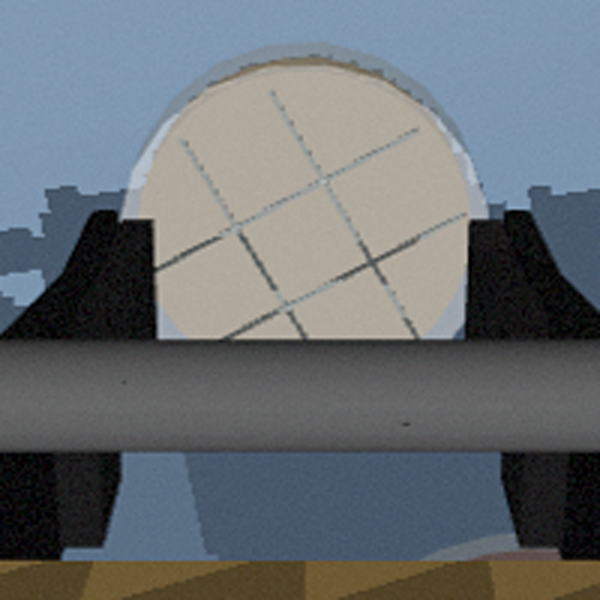

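View pics/t3c.png

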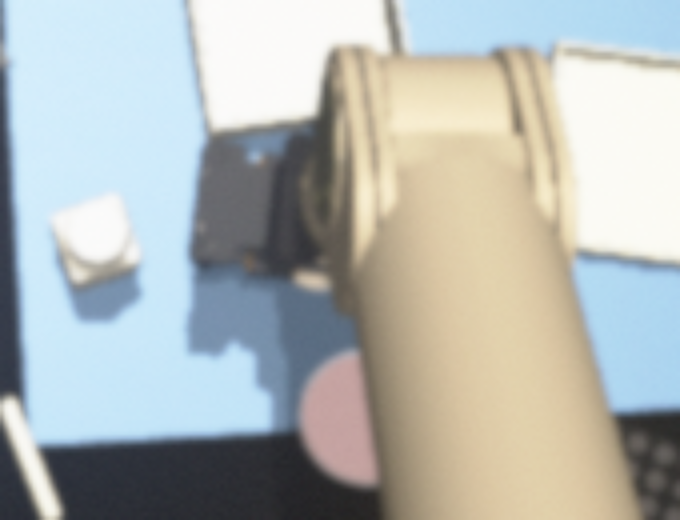

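```bash
python3 - <<'E'
from h import *
f=snap("scene","s3.png");im=f["pixels"][:,:,::-1].copy(); o=ctrl.get_obs();R=Rt(o);p=np.array(o["position"])
x0,y0,k=190,230,8
c=cv2.resize(im[y0:y0+75,x0:x0+100],None,fx=k,fy=k,interpolation=cv2.INTER_CUBIC)
for h,col in((0,(0,0,255)),(-.027,(0,255,0))):
  for s in(1,-1):
    for yy in (-.0095,.0095):
      for z in (.0229,.038):
        q=(proj(f,p+R@np.array([h,yy,s*z]))-[x0,y0]+.5)*k; cv2.circle(c,tuple(int(v) for v in q),4,col,-1)
for a in np.linspace(0,6.28,40):
    q=(proj(f,[.440+.03*np.cos(a),-.107+.03*np.sin(a),.016])-[x0,y0]+.5)*k; cv2.circle(c,tuple(int(v) for v in q),2,(255,0,0),-1)
cv2.imwrite("pics/s3c.png",c)
E
```

```text
(no output)
```

View pics/s3c.png

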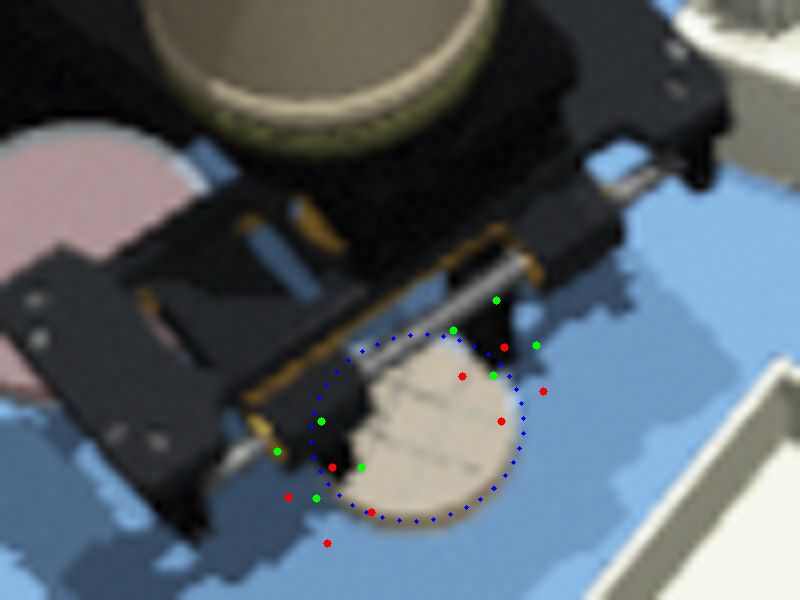

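The fingers show over the plate, about 25 mm higher than the reported TCP in both the wrist and scene views. So they closed above the plate, and it hasn't moved. I'll open and probe downward in small steps, watching the force.

```bash
python3 -m handwheel '0 0 0 0 100;0 0 0 0 100;0 0 0 0 100;0 0 0 0 100;0 0 0 0 100;2 0 0 0 100;4 0 0 0 100;4 0 0 0 100'; python3 -m handwheel '2 0 0 0 100;4 0 0 0 100;4 0 0 0 100'
```

```text
clock: 4.35
position: [0.4382, -0.1073, -0.0]
orientation: [-0.457, -0.54, -0.457, 0.54]
contact_force: [-0.1, 0.4, 0.6]
opening: 0.0866
clock: 4.65
position: [0.4383, -0.1073, -0.004]
orientation: [-0.457, -0.54, -0.457, 0.54]
contact_force: [-0.2, 0.7, -0.1]
opening: 0.087
```

```bash
python3 -m handwheel '2 0 0 0 100;4 0 0 0 100;6 0 0 0 100;6 0 0 0 100';  python3 -m handwheel '2 0 0 0 100;4 0 0 0 100;4 0 0 0 100'; python3 - <<'E'
from h import *
f=snap("scene","s4.png");im=f["pixels"][:,:,::-1].copy()
x0,y0,k=190,230,8
cv2.imwrite("pics/s4c.png",cv2.resize(im[y0:y0+75,x0:x0+100],None,fx=k,fy=k,interpolation=cv2.INTER_CUBIC))
E
```

```text
clock: 5.05
position: [0.4383, -0.1073, -0.01]
orientation: [-0.457, -0.54, -0.457, 0.54]
contact_force: [0.3, 0.2, 0.4]
opening: 0.0871
clock: 5.35
position: [0.4383, -0.1073, -0.014]
orientation: [-0.457, -0.54, -0.457, 0.54]
contact_force: [-0.1, 0.5, -0.3]
opening: 0.087
```

View pics/s4c.png

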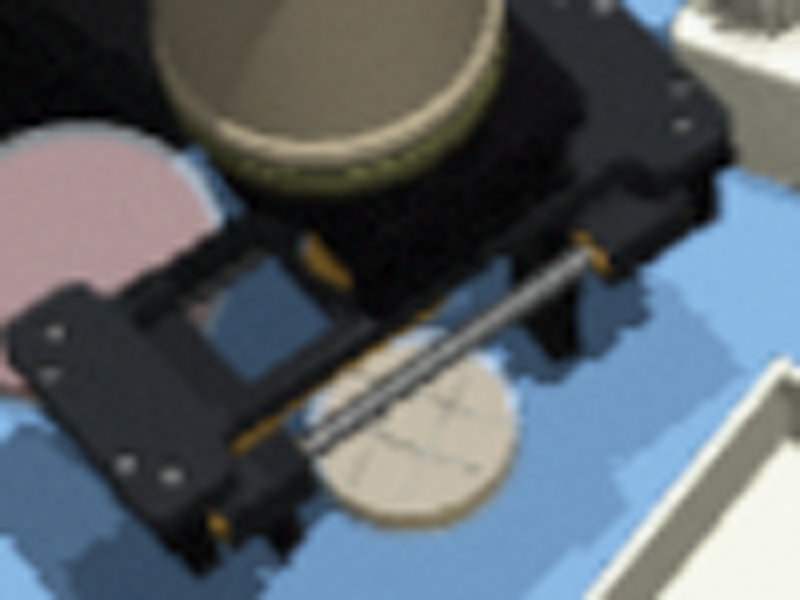

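```bash
python3 -m handwheel '3 0 0 0 100;6 0 0 0 100;6 0 0 0 100' | sed -n 2,4p;  python3 -m handwheel '1 0 0 0 100;2 0 0 0 100' | sed -n 2,4p
```

```text
position: [0.4382, -0.1073, -0.0201]
orientation: [-0.457, -0.54, -0.457, 0.54]
contact_force: [-0.0, 0.1, 1.0]
position: [0.4386, -0.1074, -0.0217]
orientation: [0.457, 0.54, 0.457, -0.54]
contact_force: [0.6, 0.5, -0.0]
```

```bash
python3 -m handwheel '1 0 0 0 100;1 0 0 0 100' | sed -n 2,4p; python3 - <<'E'
from h import *
f=snap("wrist","w4.png")
o=ctrl.get_obs();R=Rt(o);p=np.array(o["position"])
E
```

```text
position: [0.4384, -0.1074, -0.0228]
orientation: [-0.457, -0.54, -0.457, 0.54]
contact_force: [-0.4, -0.1, -0.8]
```

View pics/w4.png

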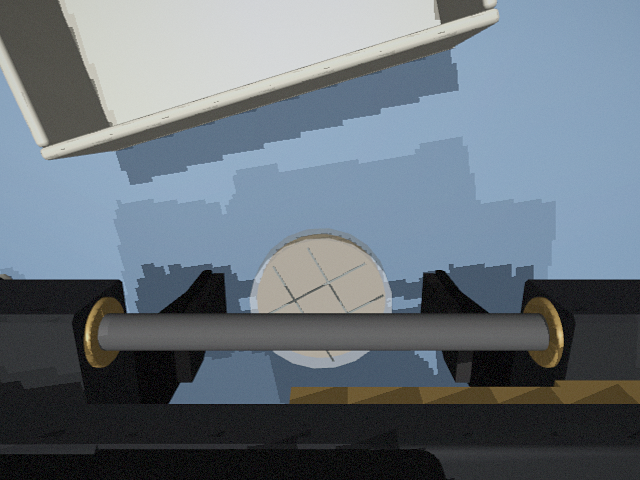

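Scale comparison in the wrist view puts the finger tips about 8 mm below the plate's top. The TCP reading is roughly 28 mm too low, so I'll calibrate with that. Going 4 mm lower, then gripping.

```bash
python3 -m handwheel '2 -1 0 0 100;4 -2 0 0 100;4 -2 0 0 100' | sed -n 2,4p; python3 -m handwheel '0 0 0 0 72;0 0 0 0 66;0 0 0 0 62;0 0 0 0 60;0 0 0 0 60;0 0 0 0 60' 15
```

```text
position: [0.4365, -0.107, -0.0267]
orientation: [-0.457, -0.54, -0.457, 0.54]
contact_force: [0.6, -0.7, 0.0]
clock: 7.05
position: [0.4365, -0.107, -0.0267]
orientation: [-0.457, -0.54, -0.457, 0.54]
contact_force: [0.5, 0.8, -0.9]
opening: 0.0595
```

```bash
python3 -m handwheel '-40 0 0 0 60;-80 0 0 0 60;-80 0 0 0 60;-80 0 0 0 60' | sed -n 2,6p; python3 d.py 449 -395.4 55 80.7
```

```text
position: [0.4371, -0.1074, 0.054]
orientation: [0.457, 0.54, 0.456, -0.539]
contact_force: [0.5, 0.3, -1.6]
opening: 0.0596
cur [ 437.1 -107.4   54. ] jaw -99.5 t 7.45 op 59.6 F [ 0.5  0.3 -1.6] j7 -1.65
row [ -0.7  59.4 282.1] turn -0.2 alt 179.8 dist 288
```

```bash
python3 -m handwheel '0 10 45 0 60;0 20 95 0 60;0 30 145 0 60;0 40 195 0 60;0 50 240 0 60;0 57 270 0 60;0 59 282 0 60;0 59 282 0 60;0 59 282 0 60;0 59 282 0 60' | sed -n 2,6p; python3 d.py 449 -395.4 -22.5 80.7; python3 - <<'E'
from h import *
f=snap("scene","s5.png")
E
```

```text
position: [0.4487, -0.3928, 0.0531]
orientation: [0.457, 0.539, 0.458, -0.539]
contact_force: [-0.5, 0.2, -0.0]
opening: 0.0596
cur [ 448.7 -392.8   53.1] jaw -99.4 t 8.45 op 59.6 F [-0.5  0.2 -0. ] j7 -1.17
row [75.6  0.8  2.6] turn -0.1 alt 179.9 dist 76
```

View pics/s5.png

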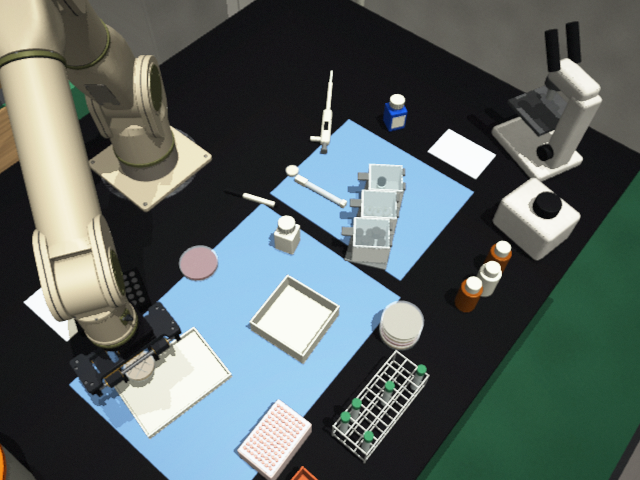

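```bash
python3 -m handwheel '40 0 0 0 60;60 0 0 0 60;69 0 0 0 60;72 0 0 0 60;74 0 0 0 60;74 0 0 0 60;74 0 0 0 60' | sed -n 2,6p
```

```text
position: [0.4488, -0.3953, -0.0196]
orientation: [0.457, 0.54, 0.456, -0.54]
contact_force: [-0.0, -0.1, -0.1]
opening: 0.0595
```

```bash
python3 -m handwheel '1 0 0 0 60;2 0 0 0 60;2.5 0 0 0 60;2.5 0 0 0 60' | sed -n 2,6p
```

```text
position: [0.4483, -0.395, -0.0226]
orientation: [-0.457, -0.54, -0.457, 0.54]
contact_force: [-1.7, 1.3, 4.1]
opening: 0.0591
```

Contact at the expected height (z -22.6, 4 N). I'll release and retreat toward the swab.

```bash
python3 -m handwheel '0 0 0 0 70;0 0 0 0 74;0 0 0 0 76;0 0 0 0 76;-20 0 0 0 76;-60 0 0 0 76;-110 0 0 0 76;-140 0 0 0 76;-140 0 0 0 76' | sed -n 2,6p;  python3 d.py 402.5 211 115 95.8; python3 - <<'E'
from h import *
f=snap("scene","s6.png");im=f["pixels"][:,:,::-1]
cv2.imwrite("pics/s6c.png",cv2.resize(im[310:450,80:260],None,fx=4,fy=4))
E
```

```text
position: [0.4505, -0.396, 0.1215]
orientation: [0.459, 0.54, 0.455, -0.539]
contact_force: [0.5, -1.3, -1.2]
opening: 0.0663
cur [ 450.5 -396.   121.5] jaw -99.5 t 10.5 op 66.3 F [ 0.5 -1.3 -1.2] j7 -1.16
row [   3.7 -147.3 -590.8] turn -15.3 alt 164.7 dist 609
```

View pics/s6c.png

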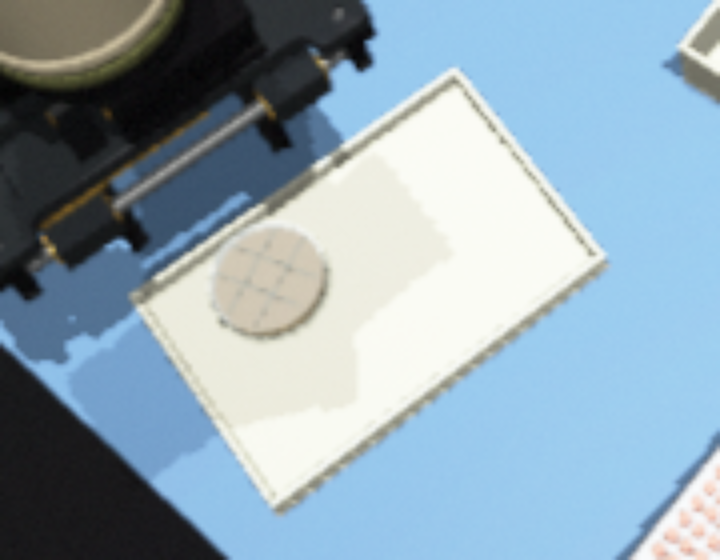

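The plate lies flat in the tray. Next is the swab.

```bash
python3 -m handwheel '0 -3 -50 0 70;0 -7 -100 0 60;0 -10 -150 0 50;0 -15 -200 -4 50;0 -18 -250 -8 50;0 -20 -300 -15 50;2 -40 -350 -15 50;2 -65 -400 -15 50;2 -85 -450 -15 50;2 -105 -500 -15 50;3 -130 -550 -15 50;3 -147 -590 -15 50;3 -147 -590 -15 50;3 -147 -590 -15 50;3 -147 -590 -15 50;3 -147 -590 -15 50;3 -147 -590 -15 50' | sed -n 2,6p;  python3 d.py 402.5 211 115 95.8; python3 - <<'E'
from h import *
f=snap("wrist","w5.png")
for x in (75,59,0,-75):
    a=np.radians(185.8); print(x,proj(f,[.4025+x/1e3*np.cos(a),.211+x/1e3*np.sin(a),.012]))
E
```

```text
position: [0.4008, 0.2099, 0.1135]
orientation: [0.523, 0.476, 0.523, -0.476]
contact_force: [0.2, -0.8, 0.2]
opening: 0.0435
cur [400.8 209.9 113.5] jaw -84.6 t 12.25 op 43.5 F [ 0.2 -0.8  0.2] j7 -2.1
row [-1.5  1.8 -0.9] turn -0.4 alt 179.6 dist 2
75 [323.55209477 310.74173837]
59 [323.40722188 292.44997024]
0 [322.83674464 220.42105403]
-75 [322.01721959 116.94716114]
```

View pics/w5.png

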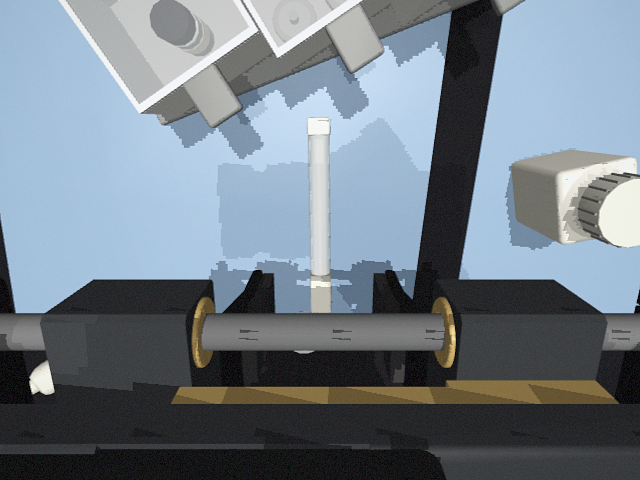

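```bash
python3 -m handwheel '45 1 -3.5 0 50;90 1 -3.5 0 50;120 1 -3.5 0 50;134 1 -3.5 0 50;138 1 -3.5 0 50;138 1 -3.5 0 50;138 1 -3.5 0 50' | sed -n 2,6p;  python3 -m handwheel '0 0 0 0 30;0 0 0 0 15;0 0 0 0 10;0 0 0 0 10;0 0 0 0 10;0 0 0 0 10;0 0 0 0 10' 15 | sed -n 2,6p; python3 - <<'E'
from h import *
f=snap("wrist","w6.png")
E
```

```text
position: [0.4024, 0.2153, -0.0228]
orientation: [0.524, 0.476, 0.523, -0.475]
contact_force: [-0.4, -0.0, 0.8]
opening: 0.0437
position: [0.4013, 0.2148, -0.0241]
orientation: [0.524, 0.475, 0.523, -0.475]
contact_force: [-0.6, -0.4, 4.5]
opening: 0.0149
```

View pics/w6.png

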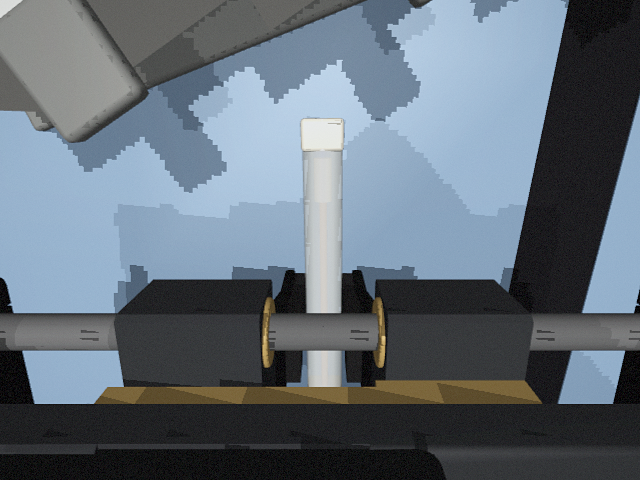

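Opening reads 14.9 mm with a 4.5 N upward force, so the pads may be on the tube's upper half. I'll open and go deeper.

```bash
python3 -m handwheel '0 0 0 0 45;0 0 0 0 45;0 0 0 0 45;2 0 0 0 45;4 0 0 0 45;4 0 0 0 45' | sed -n 2,6p;  python3 -m handwheel '1 0 0 0 45;2 0 0 0 45;2 0 0 0 45'| sed -n 2,6p;
```

```text
position: [0.4016, 0.2151, -0.0269]
orientation: [0.524, 0.475, 0.523, -0.476]
contact_force: [-7.2, -5.8, 29.0]
opening: 0.0383
position: [0.4017, 0.2151, -0.0271]
orientation: [0.524, 0.475, 0.522, -0.476]
contact_force: [-20.1, -12.2, 65.2]
opening: 0.0382
```

```bash
python3 -m handwheel '-3 0 0 0 45;-4 0 0 0 45;-4 0 0 0 45'| sed -n 2,6p; python3 - <<'E'
from h import *
f=snap("scene","s7.png");im=f["pixels"][:,:,::-1]
cv2.imwrite("pics/s7c.png",cv2.resize(im[110:260,230:430],None,fx=4,fy=4,interpolation=cv2.INTER_CUBIC))
E
```

```text
position: [0.4012, 0.2148, -0.0263]
orientation: [0.523, 0.475, 0.523, -0.475]
contact_force: [-0.4, -0.1, 0.0]
opening: 0.039
```

View pics/s7c.png

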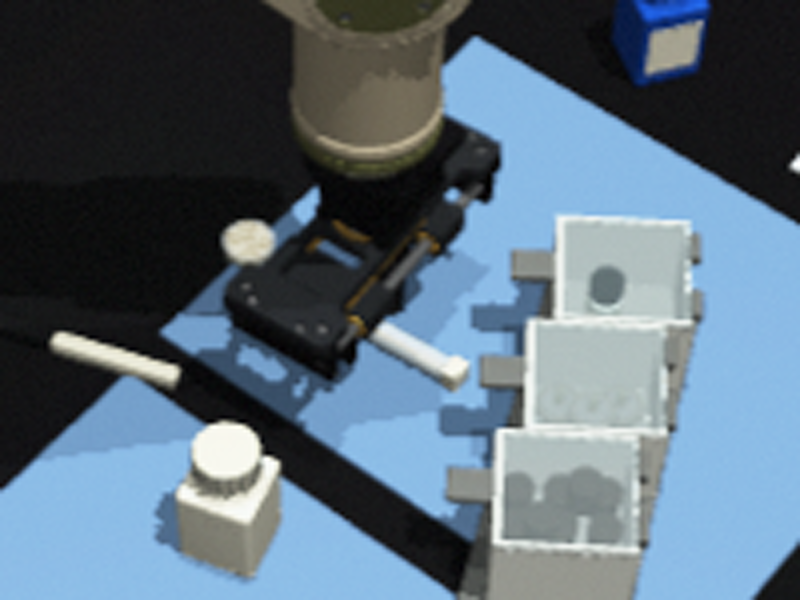

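```bash
python3 -m handwheel '-2 0 0 0 30;-2 0 0 0 15;-2 0 0 0 10;-2 0 0 0 10;-2 0 0 0 10;-2 0 0 0 10;-2 0 0 0 10;-2 0 0 0 10' 20| sed -n 2,6p;python3 -m handwheel '-30 0 0 0 10;-80 0 0 0 10;-100 0 0 0 10;-100 0 0 0 10;-100 0 0 0 10' | sed -n 2,6p; python3 d.py 480 100 77 80.7 518.1 -365.8 77 80.7; python3 - <<'E'
from h import *
f=snap("wrist","w7.png")
E
```

```text
position: [0.4012, 0.2148, -0.0242]
orientation: [0.523, 0.475, 0.523, -0.475]
contact_force: [-0.2, -0.2, -0.2]
opening: 0.0151
position: [0.4013, 0.2145, 0.0756]
orientation: [0.524, 0.476, 0.523, -0.475]
contact_force: [-1.0, -0.5, -0.3]
opening: 0.0149
cur [401.3 214.5  75.6] jaw -84.5 t 16.3 op 14.9 F [-1.  -0.5 -0.3] j7 -2.16
row [ -1.2  67.4 121.5] turn 14.8 alt -165.2 dist 139
row [ -1.   60.8 588.8] turn 14.8 alt -165.2 dist 592
```

View pics/w7.png

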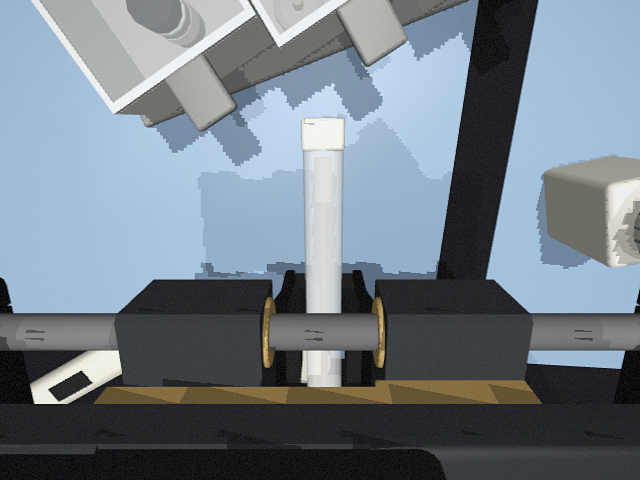

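The swab is held and still in the same place in the wrist view. Because it is 150 mm long it has to lie along the tray's y, with the jaws along the tray's x.

```bash
cat > w.py <<'E'
import math,sys
F={"tray":(488.5,-361,-9.2),"tub":(590.5,-95,6.2),"box":(525,311.5,37.5)}
c=F[sys.argv[1]];a=math.radians(c[2])
v=[float(q) for q in sys.argv[2:]]
for i in range(0,len(v),2):
    x,y=v[i:i+2];print(round(c[0]+x*math.cos(a)-y*math.sin(a),1),round(c[1]+x*math.sin(a)+y*math.cos(a),1))
E
python3 w.py tray 33 4; python3 d.py 500 50 77 -9.2 521.7 -362 77 -9.2
```

```text
521.7 -362.3
cur [400.7 214.4  75. ] jaw -84.5 t 16.35 op 14.8 F [-0.4 -0.5 -0.6] j7 -2.16
row [ -2.   83.1 173.1] turn -75.3 alt 104.7 dist 192
row [ -1.7  65.2 585.3] turn -75.3 alt 104.7 dist 589
```

```bash
python3 -m handwheel '-30 10 20 0 10;-50 25 60 -8 10;-50 40 105 -16 10;-50 60 150 -24 10;-50 75 195 -32 10;-50 80 240 -40 10;-50 80 285 -48 10;-50 78 330 -56 10;-50 75 375 -64 10;-50 72 420 -72 10;-50 70 465 -75 10;-50 68 510 -75 10;-40 66 555 -75 10;-20 65 585 -75 10;0 65 585 -75 10;0 65 585 -75 10;0 65 585 -75 10;0 65 585 -75 10;0 65 585 -75 10' | sed -n 2,6p; python3 d.py 521.7 -362.3 -20 -9.2; python3 - <<'E'
from h import *
f=snap("wrist","w8.png")
f=snap("scene","s8.png")
E
```

```text
position: [0.5228, -0.3607, 0.077]
orientation: [0.705, 0.058, 0.704, -0.058]
contact_force: [-0.8, -0.5, -0.4]
opening: 0.015
cur [ 522.8 -360.7   77. ] jaw -9.4 t 18.25 op 15.0 F [-0.8 -0.5 -0.4] j7 0.2
row [97.  -1.6 -1. ] turn -0.2 alt 179.8 dist 97
```

View pics/w8.png

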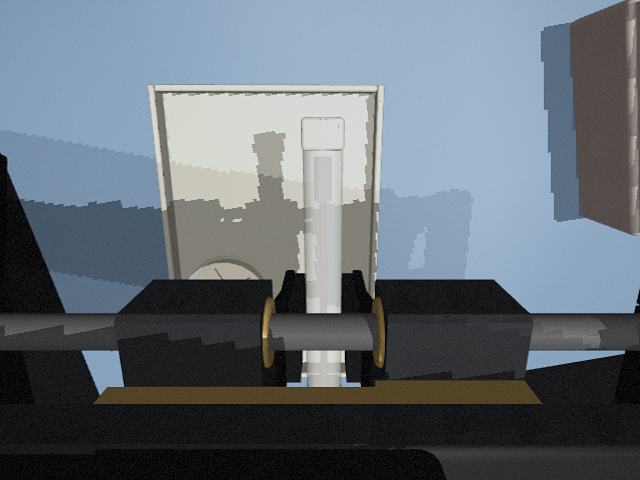

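View pics/s8.png

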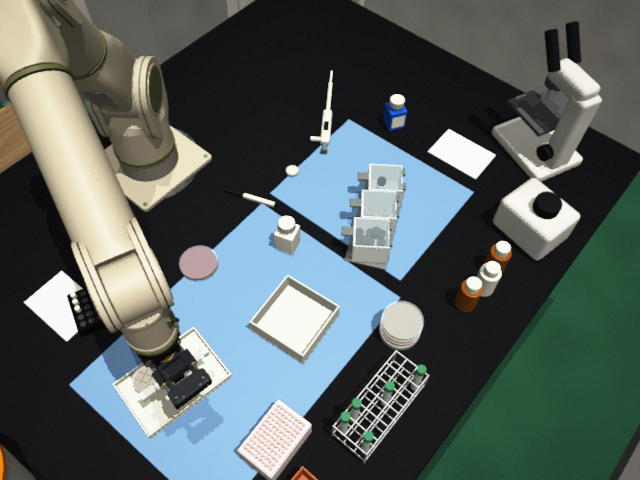

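```bash
python3 -m handwheel '40 0 0 0 10;70 0 0 0 10;88 0 0 0 10;93 0 0 0 10;95 0 0 0 10;96 0 0 0 10;96 0 0 0 10;96 0 0 0 10' | sed -n 2,6p
```

```text
position: [0.5226, -0.3616, -0.0191]
orientation: [0.705, 0.058, 0.704, -0.059]
contact_force: [0.5, -0.1, -0.4]
opening: 0.015
```

```bash
python3 -m handwheel '0.5 0 0 0 10;1 0 0 0 10;1.3 0 0 0 10;1.3 0 0 0 10' | sed -n 2,6p; python3 -m handwheel '0 0 0 0 18;0 0 0 0 22;0 0 0 0 27;0 0 0 0 27;0 0 0 0 27;-30 0 0 0 27;-80 0 0 0 27;-130 0 0 0 27;-150 0 0 0 50;-150 0 0 0 80' | sed -n 2,6p; python3 - <<'E'
from h import *
f=snap("wrist","w9.png")
f=snap("scene","s9.png");im=f["pixels"][:,:,::-1]
cv2.imwrite("pics/s9c.png",cv2.resize(im[310:450,80:260],None,fx=4,fy=4))
E
python3 d.py 442.5 44 130 106.7 442.5 44 20 106.7 442.5 44 130 16.7
```

```text
position: [0.5223, -0.3615, -0.0203]
orientation: [0.705, 0.058, 0.704, -0.059]
contact_force: [-2.6, 1.7, 8.0]
opening: 0.0152
position: [0.5239, -0.3622, 0.1327]
orientation: [0.707, 0.057, 0.703, -0.06]
contact_force: [0.1, -0.6, -1.0]
opening: 0.033
cur [ 521.9 -361.2  128.3] jaw -9.5 t 20.65 op 40.2 F [-0.4  0.1 -1. ] j7 0.22
row [  -1.8  386.6 -145.2] turn 63.8 alt -116.2 dist 413
row [ 108.2  386.6 -145.2] turn 63.8 alt -116.2 dist 427
row [  -1.8  386.6 -145.2] turn -26.2 alt 153.8 dist 413
```

View pics/s9c.png

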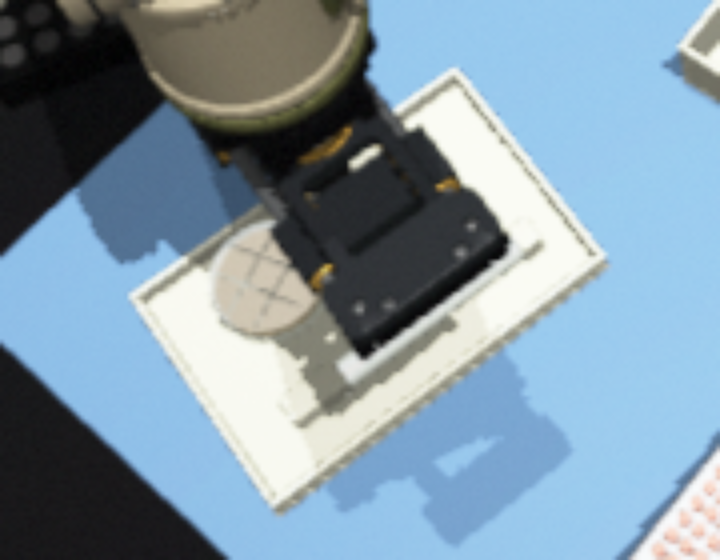

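The swab and plate are both in the tray. Next is the bottle: the jaws go along its side at about 16.7°, then I'll look before descending.

```bash
python3 -m handwheel '0 45 -17 -5 100;0 90 -34 -10 100;0 135 -51 -16 100;0 180 -68 -22 100;0 225 -85 -26 100;0 270 -101 -26 100;0 315 -118 -26 100;0 350 -132 -26 100;0 387 -145 -26 100;0 387 -145 -26 100;0 387 -145 -26 100;0 387 -145 -26 100' | sed -n 2,6p; python3 d.py 442.5 44 7.5 16.7; python3 - <<'E'
from h import *
f=snap("wrist","w10.png");im=f["pixels"][:,:,::-1].copy()
a=np.radians(16.7)
for z,col in((.064,(0,0,255)),(0,(0,255,0))):
  for sx,sy in((1,1),(1,-1),(-1,1),(-1,-1)):
    q=proj(f,[.4425+.024*(sx*np.cos(a)-sy*np.sin(a)),.044+.024*(sx*np.sin(a)+sy*np.cos(a)),z]);cv2.circle(im,tuple(int(v) for v in q),3,col,-1)
q=proj(f,[.4425,.044,.094]);cv2.circle(im,tuple(int(v) for v in q),3,(255,0,0),-1)
cv2.imwrite("pics/w10c.png",im)
f=snap("scene","s10.png");im=f["pixels"][:,:,::-1]
cv2.imwrite("pics/s10c.png",cv2.resize(im[300:450,80:280],None,fx=4,fy=4))
E
```

```text
position: [0.4425, 0.0432, 0.1277]
orientation: [0.699, -0.101, 0.7, 0.101]
contact_force: [-0.4, -1.1, 0.2]
opening: 0.0868
cur [442.5  43.2 127.7] jaw 16.4 t 21.85 op 86.8 F [-0.4 -1.1  0.2] j7 0.07
row [120.2   0.7   0.4] turn -0.3 alt 179.7 dist 120
```

View pics/w10c.png

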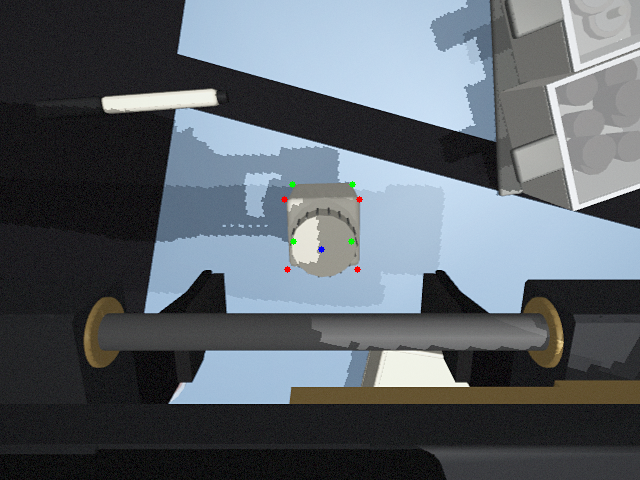

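View pics/s10c.png

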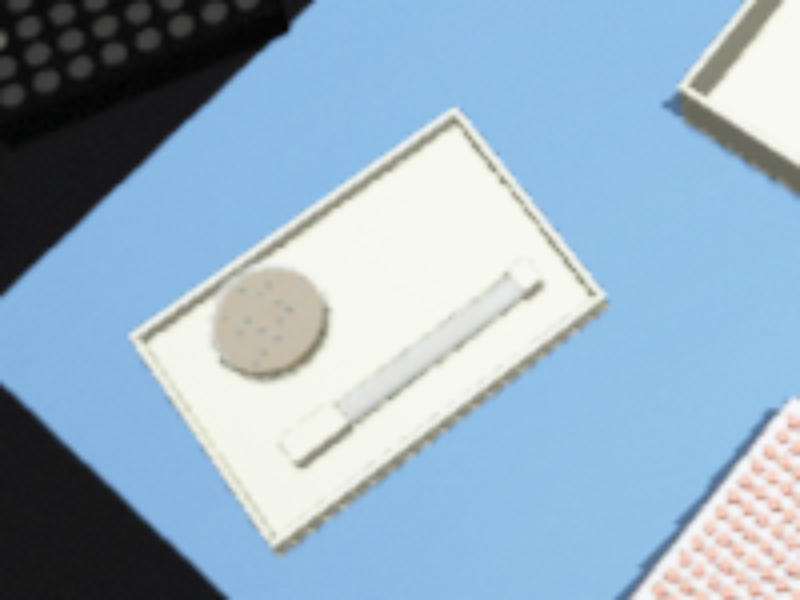

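Surface kit: plate and tube lie flat in the tray. The bottle lines up with the model to within about 3 mm, so I'll descend and grip.

```bash
python3 -m handwheel '45 2 1 0 100;85 2 1 0 100;108 2 1 0 100;118 2 1 0 100;120 2 1 0 100;120 2 1 0 100;120 2 1 0 100' | sed -n 2,6p;python3 -m handwheel '0 0 0 0 65;0 0 0 0 50;0 0 0 0 45;0 0 0 0 45;0 0 0 0 45;0 0 0 0 45;0 0 0 0 45' 20| sed -n 2,6p;
```

```text
position: [0.4443, 0.0465, 0.0097]
orientation: [0.701, -0.102, 0.699, 0.101]
contact_force: [0.6, 0.9, 0.0]
opening: 0.0869
position: [0.4432, 0.0466, 0.0086]
orientation: [0.7, -0.102, 0.7, 0.101]
contact_force: [-0.1, -0.8, 1.2]
opening: 0.0477
```

```bash
python3 w.py tub 0 -31; python3 -m handwheel '-40 0 0 0 45;-80 0 0 0 45;-90 0 0 0 45;-90 0 0 0 45;-90 0 0 0 45' | sed -n 2,6p; python3 d.py 593.8 -125.8 98 6.2
```

```text
593.8 -125.8
position: [0.4426, 0.0462, 0.0975]
orientation: [0.699, -0.102, 0.7, 0.101]
contact_force: [-0.8, -1.1, -1.2]
opening: 0.0476
cur [442.6  46.2  97.5] jaw 16.5 t 23.85 op 47.6 F [-0.8 -1.1 -1.2] j7 0.03
row [  -0.6 -207.9   96.1] turn 10.3 alt -169.7 dist 229
```

```bash
python3 -m handwheel '0 -40 18 2 45;0 -80 37 5 45;0 -120 55 8 45;0 -160 74 10 45;0 -190 88 10 45;0 -208 96 10 45;0 -208 96 10 45;0 -208 96 10 45;0 -208 96 10 45' | sed -n 2,6p; python3 d.py 593.8 -125.8 12.6 6.2;  python3 - <<'E'
from h import *
f=snap("scene","s11.png");im=f["pixels"][:,:,::-1]
cv2.imwrite("pics/s11c.png",cv2.resize(im[220:370,190:390],None,fx=4,fy=4))
f=snap("wrist","w11.png")
E
```

```text
position: [0.5935, -0.1241, 0.0976]
orientation: [0.705, -0.04, 0.706, 0.041]
contact_force: [0.5, 0.3, -0.4]
opening: 0.0479
cur [ 593.5 -124.1   97.6] jaw 6.6 t 24.75 op 47.9 F [ 0.5  0.3 -0.4] j7 0.03
row [85.  -1.8  0.2] turn 0.4 alt -179.6 dist 85
```

View pics/s11c.png

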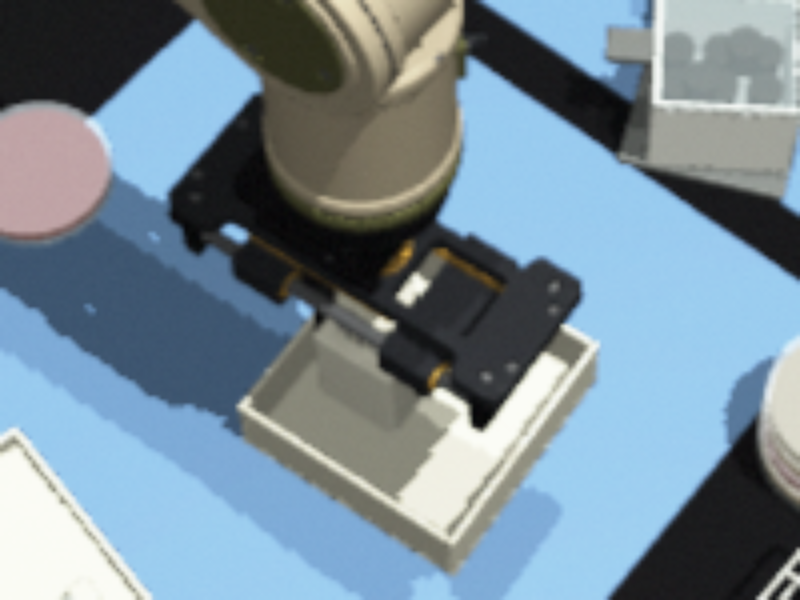

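View pics/w11.png

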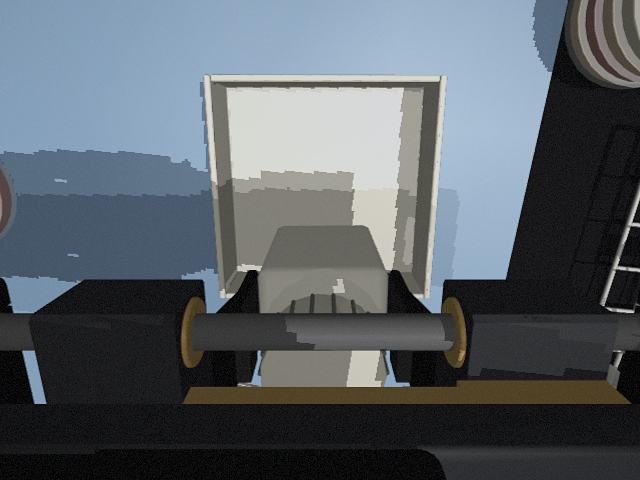

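```bash
python3 -m handwheel '30 2 0 0 45;55 2 0 0 45;72 2 0 0 45;80 2 0 0 45;83 2 0 0 45;84 2 0 0 45;84 2 0 0 45' | sed -n 2,6p
```

```text
position: [0.5948, -0.1236, 0.0154]
orientation: [0.706, -0.04, 0.706, 0.04]
contact_force: [0.9, 0.7, -0.1]
opening: 0.0482
```

```bash
python3 -m handwheel '0 0 0 0 45;0.5 0 0 0 45;1 0 0 0 45;1 0 0 0 45' | sed -n 2,6p
```

```text
position: [0.5942, -0.1236, 0.0136]
orientation: [0.706, -0.04, 0.706, 0.04]
contact_force: [-0.0, -0.6, -0.5]
opening: 0.0481
```

```bash
python3 -m handwheel '0.5 0 0 0 45;1 0 0 0 45;1 0 0 0 45' | sed -n 2,6p
```

```text
position: [0.5942, -0.1236, 0.0126]
orientation: [0.706, -0.04, 0.706, 0.04]
contact_force: [-0.5, 0.2, 0.5]
opening: 0.048
```

```bash
python3 -m handwheel '0.5 0 0 0 45;0.8 0 0 0 45;0.8 0 0 0 45' | sed -n 2,6p
```

```text
position: [0.5942, -0.1236, 0.0126]
orientation: [0.706, -0.04, 0.706, 0.04]
contact_force: [-4.7, 0.8, 9.1]
opening: 0.048
```

Contact at 9 N and the expected height. Releasing the bottle.

```bash
python3 -m handwheel '-0.5 0 0 0 58;-0.5 0 0 0 64;-0.5 0 0 0 70;-0.5 0 0 0 70;-10 0 0 0 70;-40 0 0 0 70;-85 0 0 0 70;-130 0 0 0 70;-140 0 0 0 70;-140 0 0 0 70' | sed -n 2,6p; python3 w.py box -56 0 0 0; python3 d.py 480 277 150 127.5; python3 - <<'E'
from h import *
f=snap("wrist","w12.png")
E
```

```text
position: [0.5954, -0.1236, 0.1543]
orientation: [0.707, -0.041, 0.705, 0.04]
contact_force: [1.0, 0.1, -0.1]
opening: 0.0612
480.6 277.4
525.0 311.5
cur [ 595.4 -123.6  154.3] jaw 6.5 t 27.55 op 61.2 F [ 1.   0.1 -0.1] j7 0.05
row [  3.3 411.1 -69.3] turn 59.0 alt -121.0 dist 417
```

View pics/w12.png

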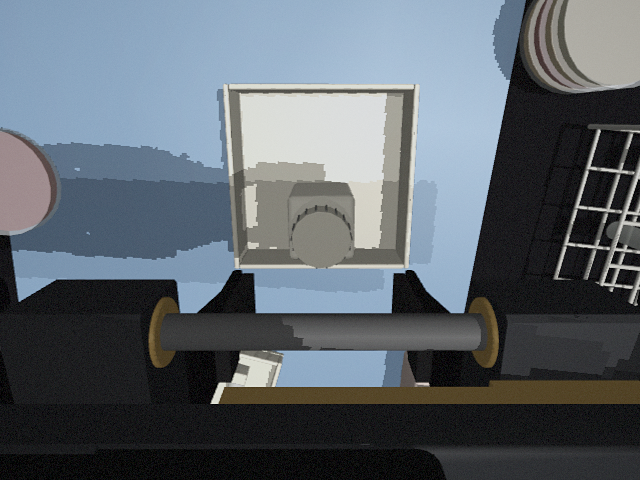

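The bottle stands upright in the tub. Now to the vial box's tab.

```bash
python3 -m handwheel '0 45 -8 8 60;0 90 -16 16 60;0 135 -23 24 60;0 180 -30 32 60;0 225 -38 40 60;0 270 -45 48 60;0 315 -53 56 60;0 360 -61 59 60;10 411 -69 59 50;20 411 -69 59 45;40 411 -69 59 45;40 411 -69 59 45;40 411 -69 59 45' | sed -n 2,6p; python3 d.py 480.6 277.4 114 127.5; python3 - <<'E'
from h import *
f=snap("wrist","w13.png");im=f["pixels"][:,:,::-1].copy()
a=np.radians(37.5);c=np.array([525,311.5])
def B(x,y,z): return [(c[0]+x*np.cos(a)-y*np.sin(a))/1e3,(c[1]+x*np.sin(a)+y*np.cos(a))/1e3,(6+z)/1e3]
for p in [(-41,40,65),(-41,-40,65),(41,40,65),(41,-40,65)]: cv2.circle(im,tuple(int(v) for v in proj(f,B(*p))),3,(0,0,255),-1)
for p in [(-70,11,68),(-70,-11,68),(-42,-11,68),(-42,11,68)]: cv2.circle(im,tuple(int(v) for v in proj(f,B(*p))),3,(0,255,0),-1)
print(proj(f,B(-56,0,68)))
cv2.imwrite("pics/w13c.png",im)
E
```

```text
position: [0.4785, 0.2761, 0.1107]
orientation: [0.634, 0.312, 0.635, -0.314]
contact_force: [-0.4, 0.0, 0.7]
opening: 0.0393
cur [478.5 276.1 110.7] jaw -52.5 t 28.9 op 39.3 F [-0.4  0.   0.7] j7 -1.72
row [-3.3  2.5  0.2] turn -0.0 alt 180.0 dist 4
[323.79300411 246.091459  ]
```

View pics/w13c.png

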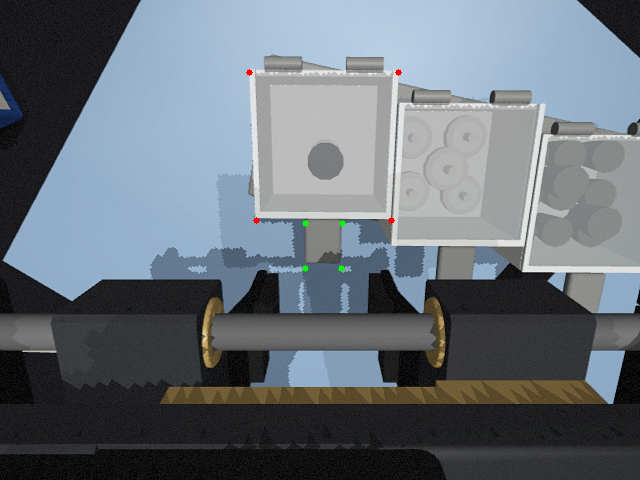

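The wrist overlay matches to about 2 mm, and the vial (dark cap) is visible in this box at (325,161). I'll lower onto the tab.

```bash
python3 -m handwheel '30 4 0 0 45;55 4 0 0 45;66 4 0 0 45;71 4 0 0 45;71 4 0 0 45;71 4 0 0 45' | sed -n 2,6p; python3 d.py 482.2 278.6 38 127.5;  python3 - <<'E'
from h import *
f=snap("wrist","w14.png")
f=snap("scene","s14.png");im=f["pixels"][:,:,::-1]
cv2.imwrite("pics/s14c.png",cv2.resize(im[140:240,320:453],None,fx=6,fy=6,interpolation=cv2.INTER_CUBIC))
E
```

```text
position: [0.4829, 0.2798, 0.0419]
orientation: [0.635, 0.313, 0.634, -0.312]
contact_force: [-0.2, 0.1, 0.4]
opening: 0.0392
cur [482.9 279.8  41.9] jaw -52.5 t 29.55 op 39.2 F [-0.2  0.1  0.4] j7 -1.77
row [ 3.9 -1.3  0.5] turn -0.0 alt 180.0 dist 4
```

View pics/w14.png

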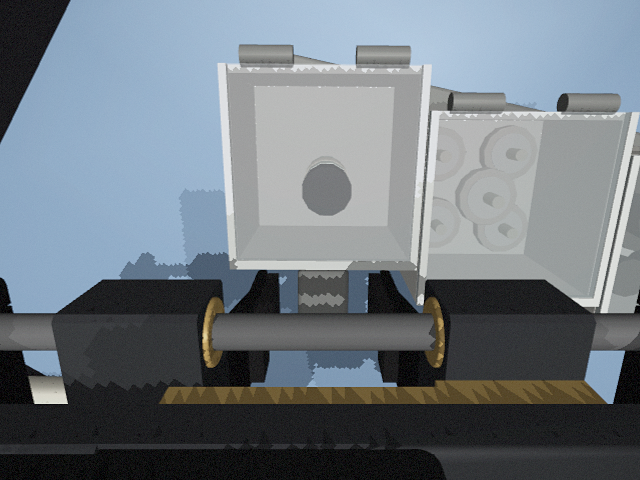

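View pics/s14c.png

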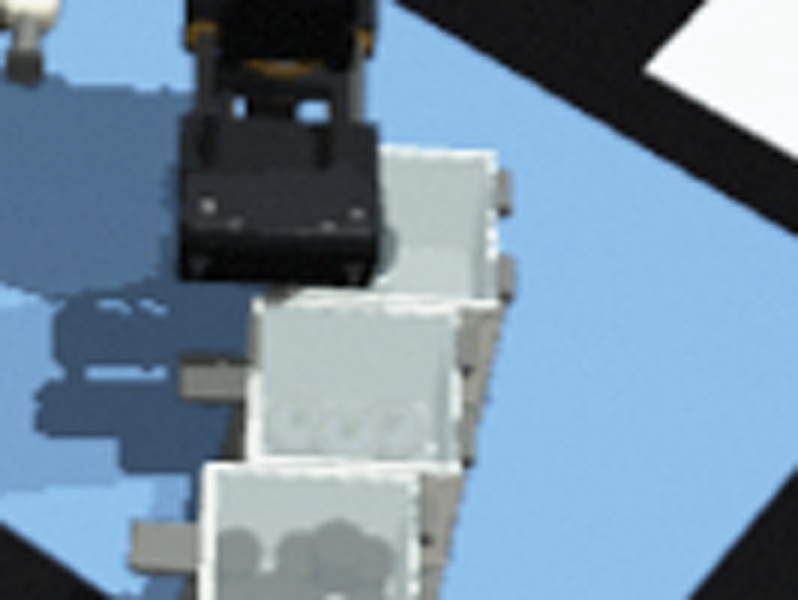

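```bash
python3 - <<'E'
import cv2
im=cv2.imread("pics/w14.png");cv2.imwrite("pics/w14c.png",cv2.resize(im[240:400,210:430],None,fx=3.6,fy=3.6,interpolation=cv2.INTER_CUBIC))
E
```

```text
(no output)
```

View pics/w14c.png

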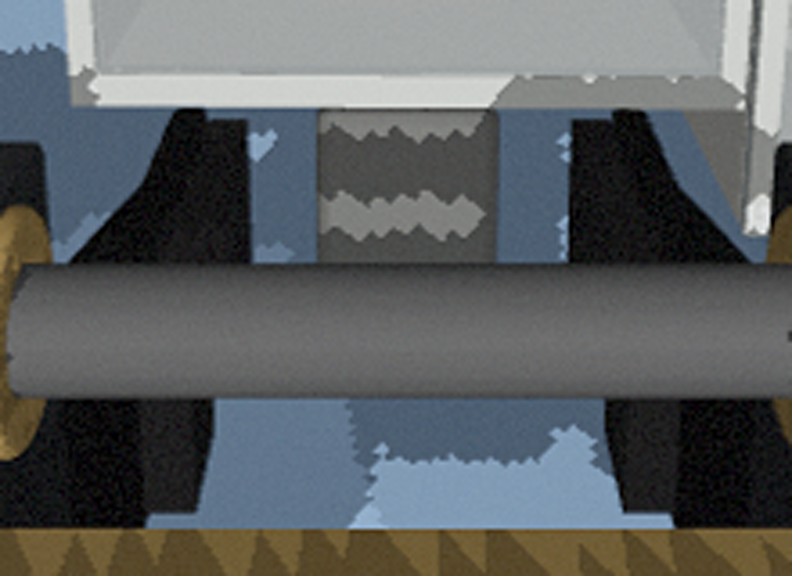

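```bash
python3 -m handwheel '0 -3 0 0 45;2 -3.5 0 0 45;4 -3.5 0 0 45;4 -3.5 0 0 45' | sed -n 2,6p; python3 -m handwheel '0 0 0 0 35;0 0 0 0 25;0 0 0 0 20;0 0 0 0 20;0 0 0 0 20;0 0 0 0 20' 8 | sed -n 2,6p;
```

```text
position: [0.4793, 0.2771, 0.0364]
orientation: [0.634, 0.313, 0.634, -0.313]
contact_force: [0.6, -0.7, 0.2]
opening: 0.039
position: [0.4794, 0.2774, 0.0368]
orientation: [0.634, 0.313, 0.634, -0.313]
contact_force: [-0.1, 1.0, 0.3]
opening: 0.0216
```

Tab gripped (21.6 mm). Working out the arc.

```bash
python3 - <<'E'
import numpy as np
for d in (0,8,16,24,32,40,48,56,64,72,80,88,96,104,112,117):
    t=np.radians(d);s,c=np.sin(t),np.cos(t);print(d,round(-(97*s+2*c-2)),round(97*(1-c)+2*s))
E
```

```text
0 0 0
8 -13 1
16 -27 4
24 -39 9
32 -51 16
40 -62 24
48 -71 34
56 -80 44
64 -86 56
72 -91 69
80 -94 82
88 -95 96
96 -94 109
104 -92 122
112 -87 135
117 -84 143
```

```bash
python3 -m handwheel '-13 1 0 0 20;-27 4 0 0 20;-39 9 0 0 20;-51 16 0 0 20' | sed -n 2,6p
```

```text
position: [0.4923, 0.2872, 0.0893]
orientation: [0.634, 0.313, 0.634, -0.313]
contact_force: [-0.9, 0.9, -1.2]
opening: 0.022
```

```bash
python3 -m handwheel '-11 8 0 0 20;-20 18 0 0 20;-29 28 0 0 20;-35 40 0 0 20' | sed -n 2,6p; python3 - <<'E'
from h import *
f=snap("wrist","w15.png")
f=snap("scene","s15.png");im=f["pixels"][:,:,::-1]
cv2.imwrite("pics/s15c.png",cv2.resize(im[120:240,310:470],None,fx=5,fy=5,interpolation=cv2.INTER_CUBIC))
E
```

```text
position: [0.5248, 0.3118, 0.1244]
orientation: [0.634, 0.313, 0.634, -0.313]
contact_force: [-1.2, -1.0, 1.0]
opening: 0.0219
```

View pics/s15c.png

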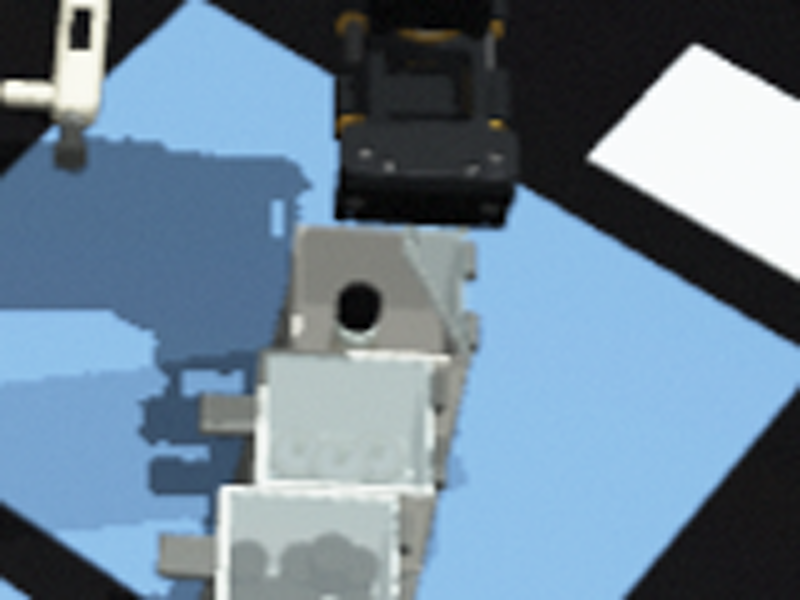

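View pics/w15.png

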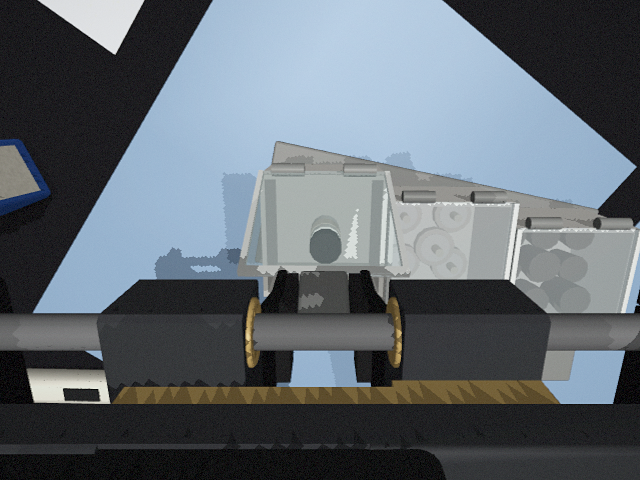

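The lid is at about 62° and following. Continuing.

```bash
python3 -m handwheel '-5 13 0 0 20;-8 26 0 0 20;-9 40 0 0 20;-8 53 0 0 20' | sed -n 2,6p;python3 -m handwheel '2 13 0 0 20;7 26 0 0 20;10 34 0 0 20;10 34 0 0 20;10 34 0 0 20' | sed -n 2,6p
```

```text
position: [0.5672, 0.344, 0.1323]
orientation: [0.635, 0.313, 0.634, -0.312]
contact_force: [0.6, -0.1, 4.5]
opening: 0.0218
position: [0.594, 0.3643, 0.1216]
orientation: [0.635, 0.313, 0.634, -0.312]
contact_force: [4.9, -0.4, 3.5]
opening: 0.0219
```

```bash
python3 -m handwheel '0 0 0 0 30;0 0 0 0 40;0 0 0 0 45;0 0 0 0 45;-30 0 0 0 45;-60 0 0 0 45;-60 0 0 0 45' | sed -n 2,6p; python3 - <<'E'
from h import *
print(ray(load("w13"),325,161,.063),ray(load("w14"),327,190,.063),ray(load("w15"),325,246,.063))
print(ray(load("w10"),0,0,0)*0)
f=load("scene0");print(ray(f,230+607/4,120+245/4,.063));f=load("s15");print(ray(f,310+358/5,120+305/5,.063))
f=snap("wrist","w16.png")
f=snap("scene","s16.png");im=f["pixels"][:,:,::-1]
cv2.imwrite("pics/s16c.png",cv2.resize(im[120:240,310:470],None,fx=5,fy=5,interpolation=cv2.INTER_CUBIC))
E
```

```text
position: [0.594, 0.3658, 0.1854]
orientation: [0.635, 0.315, 0.633, -0.311]
contact_force: [0.3, 0.3, -0.4]
opening: 0.039
[0.52002732 0.30677251 0.063     ] [0.52048318 0.30672209 0.063     ] [0.521241   0.30767154 0.063     ]
[0. 0. 0.]
[0.52250668 0.30180839 0.063     ]
[0.52176093 0.30218479 0.063     ]
```

View pics/s16c.png

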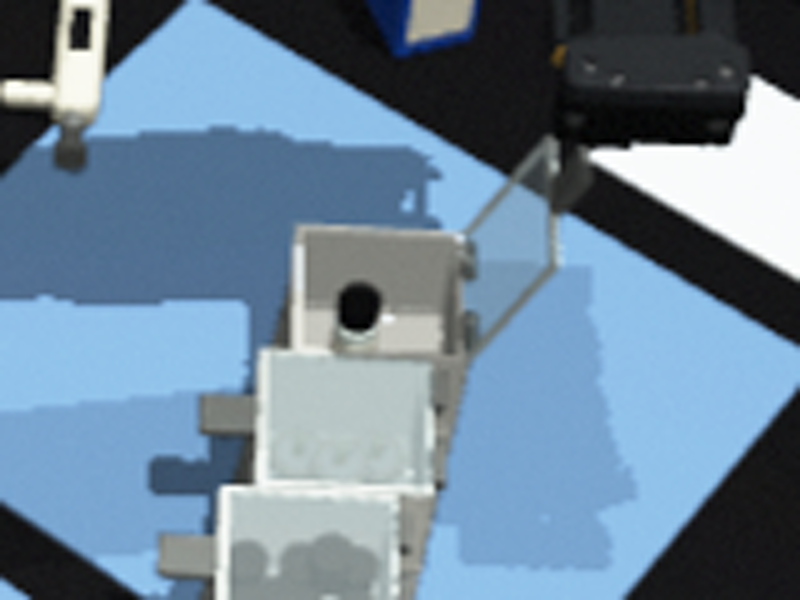

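View pics/w16.png

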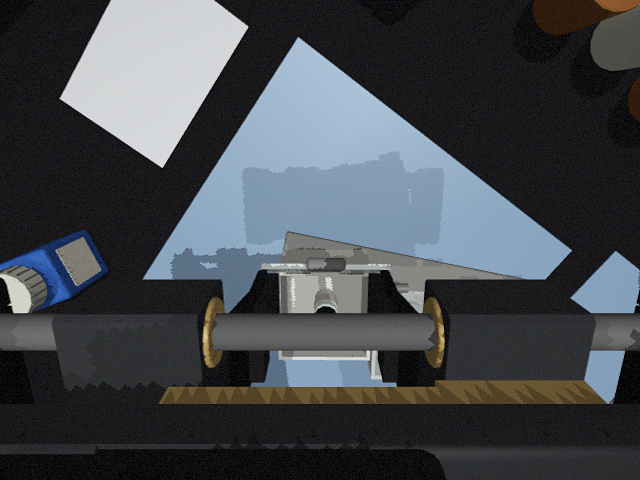

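The lid stays open at about 115°. Vial estimates: wrist (520.5, 306.7), scene (522, 302). I'll go above it and look again before entering.

```bash
python3 d.py 521 305.5 181 -52.5 521 305.5 60 -52.5
```

```text
cur [592.9 364.6 181.2] jaw -52.5 t 33.25 op 39.3 F [-0.4 -0.3 -0.7] j7 -1.76
row [  0.1 -93.    3.1] turn 0.0 alt -180.0 dist 93
row [121.1 -93.1   3. ] turn 0.0 alt -180.0 dist 153
```

```bash
python3 -m handwheel '0 -45 1 0 37;0 -85 3 0 37;0 -93 3 0 37;20 -93 3 0 37;50 -93 3 0 37;70 -93 3 0 37;70 -93 3 0 37;70 -93 3 0 37' | sed -n 2,6p; python3 - <<'E'
from h import *
f=snap("wrist","w17.png");im=f["pixels"][:,:,::-1]
print(proj(f,[.521,.3055,.063]),proj(f,[.5205,.3067,.063]))
E
python3 d.py 521 305.5 60 -52.5
```

```text
position: [0.5208, 0.3055, 0.1107]
orientation: [0.634, 0.312, 0.634, -0.313]
contact_force: [0.1, -0.3, -0.1]
opening: 0.0321
[323.51501262 244.28208673] [321.50503231 243.77211178]
cur [521.3 305.8 111.5] jaw -52.5 t 34.1 op 32.4 F [-0.   0.7 -0.7] j7 -1.75
row [51.5 -0.4  0.1] turn 0.0 alt -180.0 dist 52
```

View pics/w17.png

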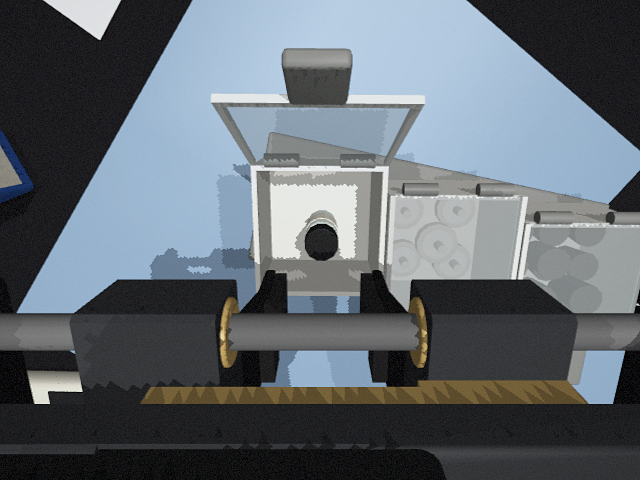

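```bash
python3 -m handwheel '30 0 -1 0 37;50 0 -1 0 37;58 0 -1 0 37;58 0 -1 0 37;58 0 -1 0 37' | sed -n 2,6p; python3 - <<'E'
from h import *
f=snap("wrist","w18.png")
E
```

```text
position: [0.521, 0.3068, 0.0542]
orientation: [0.635, 0.313, 0.634, -0.312]
contact_force: [-0.2, -0.0, -1.1]
opening: 0.0319
```

View pics/w18.png

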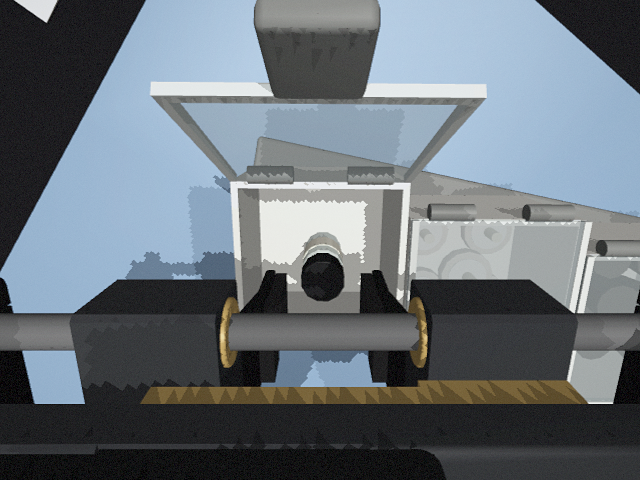

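```bash
python3 -m handwheel '15 0 0 0 37;25 0 0 0 37;32 0 0 0 37;32 0 0 0 37' | sed -n 2,6p; python3 -m handwheel '5 0 0 0 37;9 0 0 0 37;9 0 0 0 37' | sed -n 2,6p;python3 -m handwheel '0 0 0 0 30;0 0 0 0 22;0 0 0 0 18;0 0 0 0 18;0 0 0 0 18;0 0 0 0 18' 15| sed -n 2,6p
```

```text
position: [0.5195, 0.3056, 0.0192]
orientation: [0.634, 0.312, 0.635, -0.313]
contact_force: [0.6, -0.3, -0.5]
opening: 0.032
position: [0.5201, 0.306, 0.0112]
orientation: [0.634, 0.313, 0.634, -0.313]
contact_force: [-0.3, 0.2, 0.1]
opening: 0.0321
position: [0.5205, 0.3062, 0.0119]
orientation: [0.634, 0.313, 0.634, -0.313]
contact_force: [0.7, 0.2, 1.3]
opening: 0.0212
```

```bash
python3 -m handwheel '-30 0 0 0 18;-70 0 0 0 18;-110 0 0 0 18;-120 0 0 0 18;-120 0 0 0 18' | sed -n 2,6p; python3 w.py tub 0 37; python3 d.py 586.5 -58.2 131 6.2; python3 - <<'E'
from h import *
f=snap("wrist","w19.png")
E
```

```text
position: [0.5212, 0.3067, 0.1334]
orientation: [0.635, 0.314, 0.633, -0.312]
contact_force: [0.3, 0.2, -0.9]
opening: 0.0216
586.5 -58.2
cur [521.2 306.7 133.4] jaw -52.5 t 36.45 op 21.6 F [ 0.3  0.2 -0.9] j7 -1.74
row [   2.2 -170.3  329.3] turn -58.7 alt 121.3 dist 371
```

View pics/w19.png

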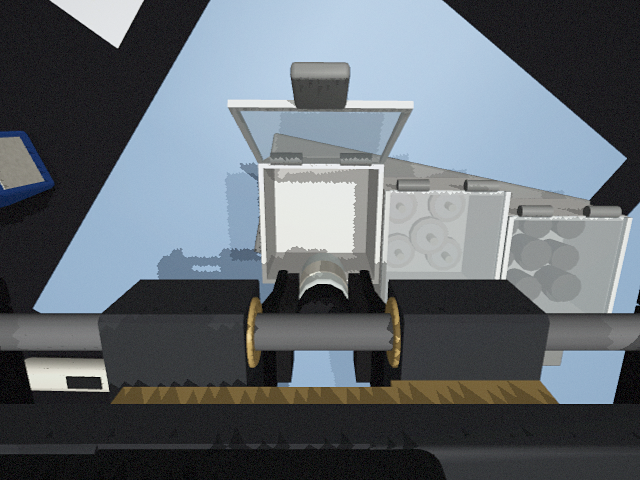

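```bash
python3 -m handwheel '0 -20 40 -4 18;0 -40 80 -12 18;0 -60 120 -20 18;0 -82 160 -28 18;0 -103 200 -36 18;0 -124 240 -44 18;0 -145 280 -52 18;0 -160 310 -58 18;2 -170 329 -58.7 18;2 -170 329 -58.7 18;2 -170 329 -58.7 18;2 -170 329 -58.7 18' | sed -n 2,6p;  python3 d.py 586.5 -58.2 7 6.2; python3 - <<'E'
from h import *
f=snap("wrist","w20.png")
f=snap("scene","s20.png");im=f["pixels"][:,:,::-1]
cv2.imwrite("pics/s20c.png",cv2.resize(im[220:370,190:390],None,fx=4,fy=4))
E
```

```text
position: [0.5852, -0.0568, 0.129]
orientation: [0.706, -0.039, 0.706, 0.039]
contact_force: [-0.6, -0.1, -0.5]
opening: 0.0218
cur [585.2 -56.8 129. ] jaw 6.3 t 37.7 op 21.8 F [-0.6 -0.1 -0.5] j7 -0.1
row [121.9  -1.7   1.3] turn 0.1 alt -179.9 dist 122
```

View pics/w20.png

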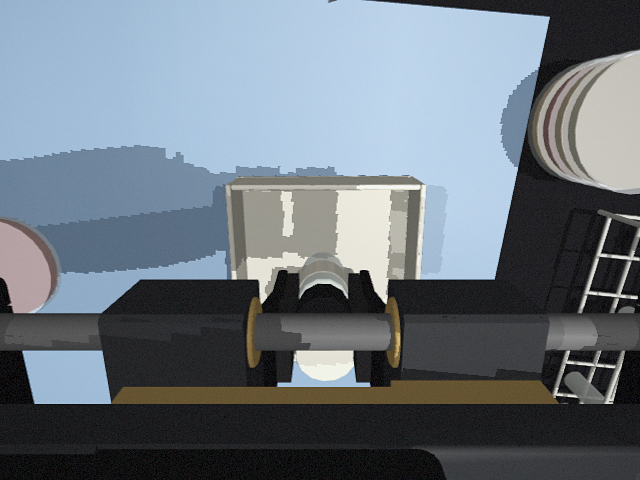

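View pics/s20c.png

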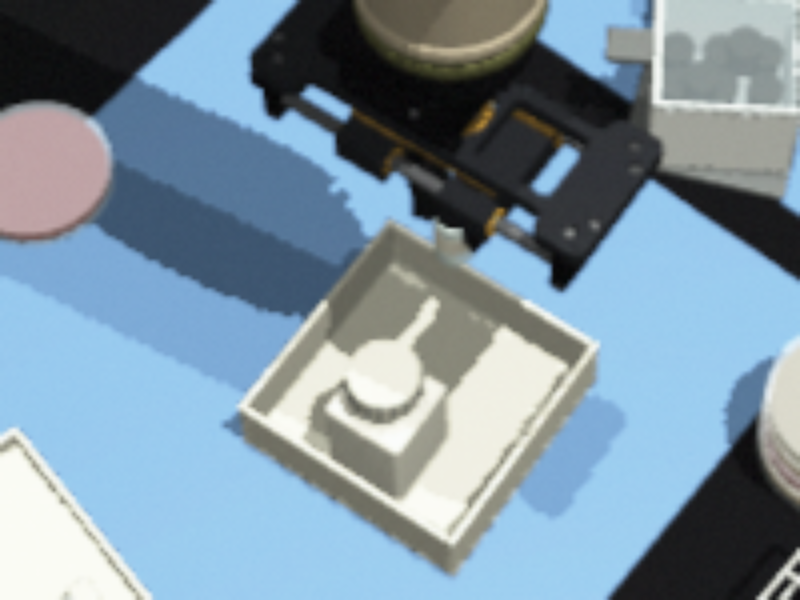

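```bash
python3 -m handwheel '40 -1 1 0 18;75 -1 1 0 18;100 -1 1 0 18;112 -1 1 0 18;117 -1 1 0 18;119 -1 1 0 18;119 -1 1 0 18' | sed -n 2,6p
```

```text
position: [0.5876, -0.0591, 0.0118]
orientation: [0.707, -0.038, 0.706, 0.038]
contact_force: [0.1, 0.7, -0.7]
opening: 0.0214
```

```bash
python3 -m handwheel '1 0 0 0 18;2 0 0 0 18;2 0 0 0 18' | sed -n 2,4p;python3 -m handwheel '1 0 0 0 18;1 0 0 0 18' | sed -n 2,4p;
```

```text
position: [0.5871, -0.0594, 0.0091]
orientation: [0.706, -0.038, 0.706, 0.038]
contact_force: [-0.1, -0.3, -0.5]
position: [0.5868, -0.0593, 0.0077]
orientation: [0.706, -0.038, 0.706, 0.038]
contact_force: [0.6, 0.4, -0.2]
```

```bash
python3 -m handwheel '0.5 0 0 0 18;0.7 0 0 0 18;0.7 0 0 0 18' | sed -n 2,4p;
```

```text
position: [0.5868, -0.0593, 0.007]
orientation: [0.706, -0.038, 0.706, 0.038]
contact_force: [-0.1, -0.5, 0.3]
```

```bash
python3 -m handwheel '0.5 0 0 0 18;0.6 0 0 0 18;0.6 0 0 0 18' | sed -n 2,4p;
```

```text
position: [0.587, -0.0592, 0.0069]
orientation: [0.706, -0.038, 0.706, 0.038]
contact_force: [-1.1, 0.6, 4.6]
```

Contact at 4.6 N. Releasing gently.

```bash
python3 -m handwheel '0 0 0 0 28;0 0 0 0 34;0 0 0 0 38;0 0 0 0 38;-10 0 0 0 38;-40 0 0 0 38;-85 0 0 0 38;-130 0 0 0 38;-170 0 0 0 42;-185 0 0 0 45;-185 0 0 0 45' | sed -n 2,6p; python3 d.py 594 364.3 190 -52.5 594 364.3 125 -52.5;python3 - <<'E'
from h import *
f=snap("wrist","w21.png")
f=snap("scene","s21.png");im=f["pixels"][:,:,::-1]
cv2.imwrite("pics/s21c.png",cv2.resize(im[220:370,190:390],None,fx=4,fy=4))
E
```

```text
position: [0.5882, -0.059, 0.1945]
orientation: [0.708, -0.039, 0.705, 0.038]
contact_force: [-0.2, -0.3, 0.3]
opening: 0.0386
cur [588.2 -59.  194.5] jaw 6.2 t 40.7 op 38.6 F [-0.2 -0.3  0.3] j7 -0.07
row [  4.1 420.2  51.6] turn 58.7 alt -121.3 dist 423
row [ 69.1 420.3  51.3] turn 58.7 alt -121.3 dist 429
```

View pics/w21.png

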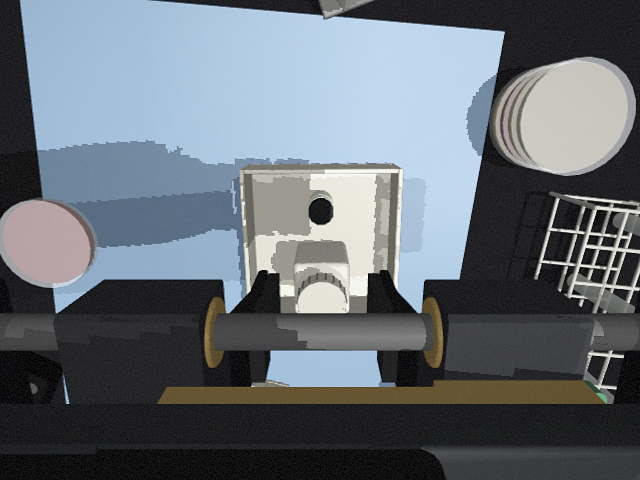

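View pics/s21c.png

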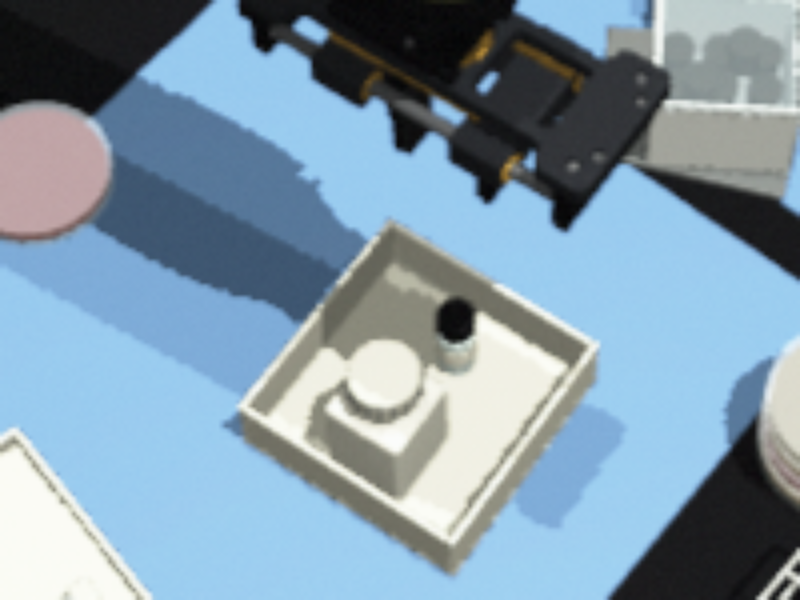

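Vial and bottle both stand upright in the tub. Now regripping the lid tab.

```bash
python3 -m handwheel '0 45 5 8 45;0 90 11 16 45;0 135 17 24 45;0 180 22 32 45;0 225 28 40 45;0 270 33 48 45;0 315 39 56 45;0 360 45 58.7 45;0 400 50 58.7 45;0 420 51 58.7 45;0 420 51 58.7 45;0 420 51 58.7 45;0 420 51 58.7 45' | sed -n 2,6p; python3 d.py 594 364.3 121.6 -52.5; python3 - <<'E'
from h import *
f=snap("wrist","w22.png")
E
```

```text
position: [0.5927, 0.3619, 0.1905]
orientation: [0.634, 0.313, 0.634, -0.314]
contact_force: [0.3, -0.7, -0.2]
opening: 0.0394
cur [592.7 361.9 190.5] jaw -52.6 t 42.1 op 39.4 F [ 0.3 -0.7 -0.2] j7 -1.75
row [68.9  2.6 -1.1] turn -0.1 alt 179.9 dist 69
```

View pics/w22.png

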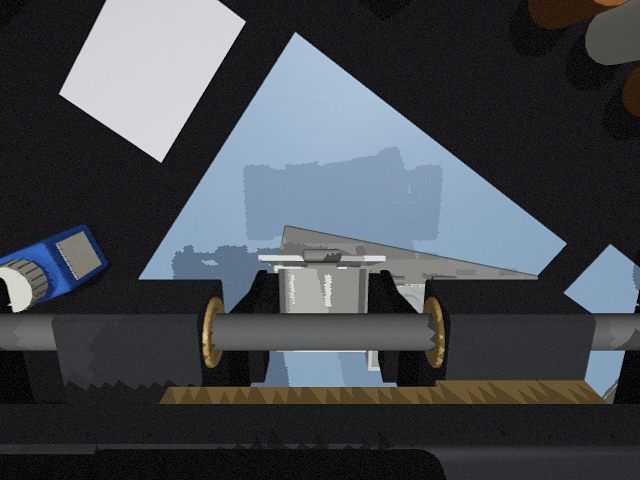

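```bash
python3 -m handwheel '25 1 -1 0 45;45 1 -1 0 45;60 1 -1 0 45;68 1 -1 0 45;68 1 -1 0 45;68 1 -1 0 45' | sed -n 2,6p; python3 -m handwheel '0 0 0 0 35;0 0 0 0 25;0 0 0 0 20;0 0 0 0 20;0 0 0 0 20;0 0 0 0 20' 8 | sed -n 2,6p; python3 d.py 594 364.3 121.6 -52.5
```

```text
position: [0.5927, 0.3652, 0.1243]
orientation: [0.634, 0.313, 0.634, -0.313]
contact_force: [0.0, 1.1, 0.7]
opening: 0.0392
position: [0.5937, 0.3643, 0.124]
orientation: [0.635, 0.313, 0.633, -0.313]
contact_force: [4.8, -4.1, 3.6]
opening: 0.022
cur [593.7 364.3 124. ] jaw -52.6 t 43.35 op 22.0 F [ 4.8 -4.1  3.6] j7 -1.78
row [2.4 0.3 0.2] turn -0.1 alt 179.9 dist 2
```

```bash
python3 -m handwheel '-5 -11 0 0 20;-8 -21 0 0 20;-10 -34 0 0 20;-11 -47 0 0 20;-10 -61 0 0 20;-7 -74 0 0 20' | sed -n 2,6p;python3 -m handwheel '5 -13 0 0 20;11 -25 0 0 20;20 -35 0 0 20;29 -45 0 0 20' | sed -n 2,6p
```

```text
position: [0.5337, 0.3189, 0.1299]
orientation: [0.634, 0.313, 0.634, -0.313]
contact_force: [4.8, -2.0, -5.5]
opening: 0.0217
position: [0.4983, 0.292, 0.1013]
orientation: [0.635, 0.313, 0.634, -0.313]
contact_force: [5.9, -1.5, -2.0]
opening: 0.0216
```

```bash
python3 -m handwheel '11 -8 0 0 20;23 -15 0 0 20;35 -20 0 0 20;49 -23 0 0 20;58 -24 0 0 20;58 -24 0 0 20' | sed -n 2,6p;  python3 d.py 479.4 277.4 39 -52.5
```

```text
position: [0.4784, 0.2772, 0.0416]
orientation: [0.634, 0.312, 0.634, -0.313]
contact_force: [2.7, -5.6, -0.4]
opening: 0.0218
cur [478.4 277.2  41.6] jaw -52.5 t 44.95 op 21.8 F [ 2.7 -5.6 -0.4] j7 -1.77
row [2.6 0.9 0.4] turn -0.0 alt 180.0 dist 3
```

```bash
python3 -m handwheel '1.5 1 0 0 20;3 1 0 0 20;3 1 0 0 20' | sed -n 2,6p; python3 -m handwheel '1 0 0 0 20;2 0 0 0 20;2 0 0 0 20' | sed -n 2,6p
```

```text
position: [0.4786, 0.2772, 0.0389]
orientation: [0.634, 0.312, 0.635, -0.314]
contact_force: [0.0, -6.8, -0.1]
opening: 0.0215
position: [0.4786, 0.2773, 0.037]
orientation: [0.634, 0.312, 0.635, -0.314]
contact_force: [-0.9, -6.4, -0.1]
opening: 0.0223
```

```bash
python3 -m handwheel '0 0 0 0 32;0 0 0 0 42;0 0 0 0 45;0 0 0 0 45;-20 0 0 0 45;-60 0 0 0 30;-70 0 0 0 0;-70 0 0 0 0;-70 0 0 0 0;-70 0 0 0 0' | sed -n 2,6p; python3 - <<'E'
from h import *
f=snap("wrist","w23.png")
f=snap("scene","s23.png");im=f["pixels"][:,:,::-1]
cv2.imwrite("pics/s23c.png",cv2.resize(im[120:270,310:470],None,fx=5,fy=5,interpolation=cv2.INTER_CUBIC)[:600])
E
```

```text
position: [0.4791, 0.2783, 0.107]
orientation: [0.634, 0.312, 0.635, -0.313]
contact_force: [0.3, 0.4, 0.6]
opening: 0.0071
```

View pics/w23.png

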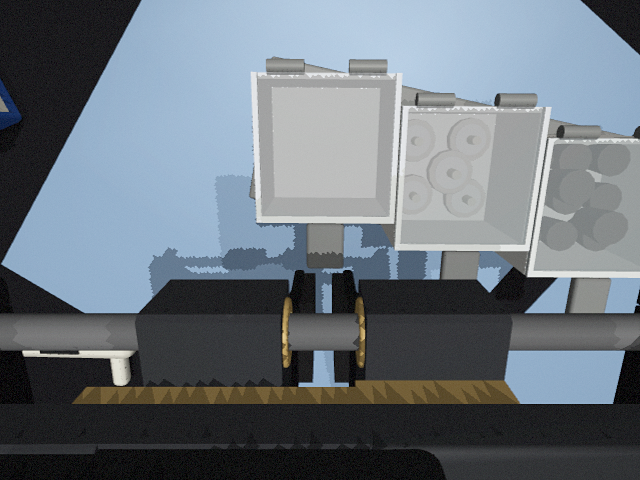

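View pics/s23c.png

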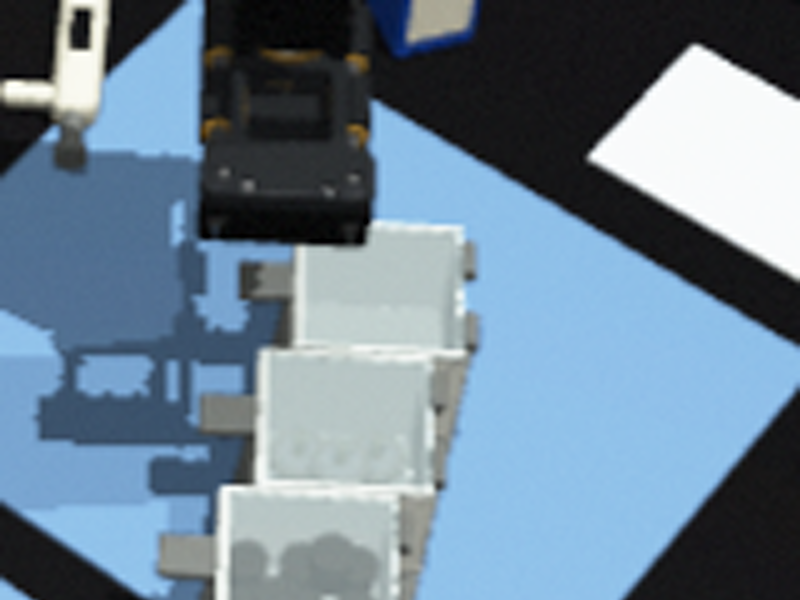

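The lid looks shut. I'll press lightly on the tab with closed fingers to make sure.

```bash
python3 -m handwheel '30 1 0 0 0;50 1 0 0 0;57 1 0 0 0;57 1 0 0 0;57 1 0 0 0' | sed -n 2,6p; python3 -m handwheel '1 0 0 0 0;2 0 0 0 0;2 0 0 0 0' | sed -n 2,4p;
```

```text
position: [0.4807, 0.2798, 0.0521]
orientation: [0.634, 0.313, 0.634, -0.312]
contact_force: [0.4, 0.3, 0.4]
opening: 0.0005
position: [0.4807, 0.2794, 0.0498]
orientation: [0.634, 0.313, 0.634, -0.313]
contact_force: [-0.3, -0.6, -0.6]
```

```bash
python3 -m handwheel '1 0 0 0 0;1.5 0 0 0 0;1.5 0 0 0 0' | sed -n 2,4p;python3 -m handwheel '0.5 0 0 0 0;1 0 0 0 0;1 0 0 0 0' | sed -n 2,4p;
```

```text
position: [0.4805, 0.2793, 0.0479]
orientation: [0.634, 0.313, 0.634, -0.313]
contact_force: [0.0, 0.1, 0.2]
position: [0.4805, 0.2793, 0.0472]
orientation: [0.634, 0.313, 0.634, -0.313]
contact_force: [-2.5, -1.2, 3.7]
```

```bash
python3 -m handwheel '0.4 0 0 0 0;0.4 0 0 0 0' | sed -n 2,4p; python3 -m handwheel '-40 0 0 0 0;-90 0 0 0 10;-140 0 0 0 20;-160 -30 0 0 20;-160 -60 0 0 20;-160 -60 0 0 20' | sed -n 2,4p; python3 - <<'E'
from h import *
f=snap("wrist","w24.png")
f=snap("scene","s24.png");im=f["pixels"][:,:,::-1]
f=snap("top","t24.png")
st()
E
```

```text
position: [0.4805, 0.2794, 0.047]
orientation: [0.634, 0.313, 0.634, -0.313]
contact_force: [-2.6, -2.1, 7.0]
position: [0.4315, 0.2414, 0.2072]
orientation: [0.635, 0.313, 0.633, -0.313]
contact_force: [0.7, -0.0, -0.2]
49.0 [0.4333 0.2428 0.2065] [ 0.6344  0.3129  0.6339 -0.3128] F [-0.   0.6  0.1] op 0.0173
[[ 0.001  0.794  0.608]
 [-0.     0.608 -0.794]
 [-1.     0.     0.001]]
[ 0.202  0.11  -0.848  1.739  0.085  1.33  -1.58 ]
```

View pics/s24.png

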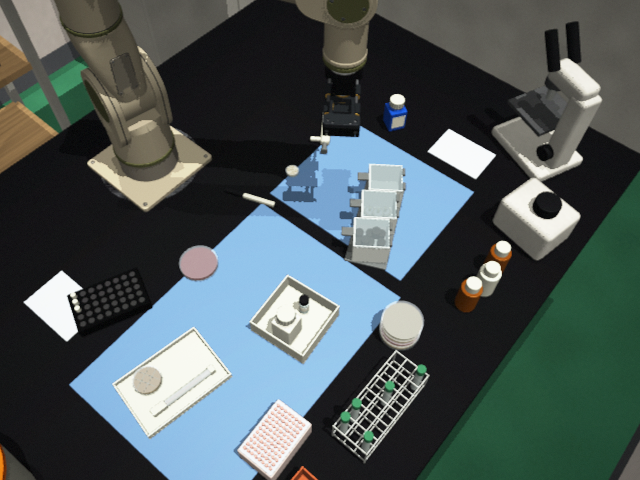

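View pics/w24.png

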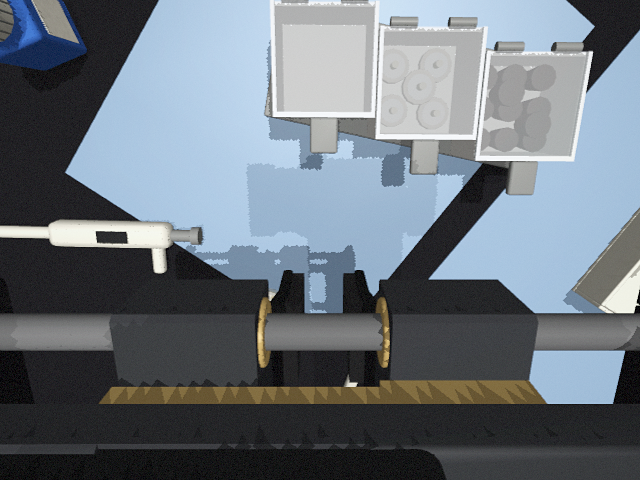

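The final scene view shows the plate at (148,380) and tube at (182,392) flat in the tray. The bottle at (286,322) and vial at (304,303) stand in the tub, all three lids are shut, and the vial box is empty. The arm is clear of everything, so I'm handing in.

```bash
python3 -c "
from cell import ctrl
print(ctrl.sign_off())"
```

```text
the job is handed in; nothing more can be done
None
```

Both kits are made up and the job is handed in at about 49 s of the 144 s limit; the sign-off gives no verdict.

- **Surface kit:** the contact plate and swab tube lie flat on the tray floor.
- **Water kit:** the bottle and vial stand upright on the tub floor. Each was lowered until light contact showed, then released.
- **Vial box:** only this box was opened, by its tab. I shut it again and pressed lightly on the tab, which stopped at the shut height. The final pictures show all three lids shut, the vial box empty and the arm clear of everything.

**What disagreed or went wrong:**
- **Finger height:** the reported TCP read about 27 mm lower than the real finger tips. My first grip on the plate closed in the air above it. I corrected this from the pictures and later contacts.
- **Hard press:** while checking depth at the swab, the finger tips pressed the bench. The wrist force read 65 N, under its 120 N limit, and I backed off at once. A picture right after showed the gripper's body clear of everything. The 40 N limit covers only the arm and gripper body, and I judged that only the finger tips touched.

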